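# Turn the clay tiles carved side up and clamp them for engraving

## Robot

A 7-joint arm with a two-finger parallel gripper is mounted at the origin on the work surface. World frame = base frame: x ahead of the robot, y to its left, z up, the work surface at z = 0. Lengths are in m, angles in rad, forces in N, time in s.
With the tool pointing down it reaches from about 0.4 to 0.85 m from the base axis. Payload 4.5 kg.
Tool frame: the origin (TCP) lies at the very end of the fingers, on their centre line; the grasp point (between the pads) lies 19 mm behind it (r.grip_depth is the z of the grasp point in the tool frame, in m); z points along the fingers, y is the line along which they close (so a half turn about z gives the same grasp; the last joint's range is limited). The gripper opens to 88 mm and grips with 3 to 60 N. Pads are 18 mm wide; open, the fingers measure 123 mm over their backs; the gripper's body (75 mm by 187 mm) begins 45 mm behind the grasp point.
Start: joints at [1.309, 0.689, -0.195, 1.565, 0.157, 0.902, -0.215], TCP at [0.182, -0.598, 0.205] pointing down, gripper open.
Joint ranges: [-3.01, 3.01], [-0.46, 2.08], [-1.47, 1.51], [0.13, 2.56], [-1, 4.14], [0.04, 2.09], [-2.66, 2.66]. Speed limits (rad/s): [2.57, 2.57, 3.14, 3.14, 3.14, 3.14, 3.14].

## Interface

Orientations are given as a unit quaternion [x, y, z, w].
In Python, from plant import r gives the robot as it stands.
- The arm moves only by the shell command python3 steer.py FILE [FORCE], which reads ROWS from the file FILE. ROWS is a JSON list that holds a single list of rows (three levels of brackets), with 1 to 10 rows, each of 7 numbers: the opening from 0.0 (shut) to 1.0 (fully open), then dx, dy, dz in mm, then a rotation vector rx, ry, rz in units of 0.05 rad; each row is the pose to reach, as a shift and turn from the pose commanded when the command began, along the tool's axes at that moment; what a row does not reach only later rows make up. A row lasts 1/10 s, in which the tool goes at most 0.05 m and 0.15 rad, less where a joint would pass 70% of its speed; a pose out of reach is approached as far as the arm can. The fingers move at their own pace and stop on an object; FORCE is the grip in N (left out, the last holds). Time passes only in rows, so rows that do not move let the fingers close. It prints the time, the measured TCP pose, the force, the opening and the grip force at its end. Input that does not fit is refused with a message, and nothing moves.
- r.get_state(): the state, without advancing time (a new reading comes with each control period).
- r.snapshot(name): name is "scene" or "top" or "wrist"; returns the picture (384x512x3 uint8, red, green, blue); there is no depth.
- r.camera_params(name): a dict with "fx", "fy", "cx", "cy" (pixels), "k1" (the pictures are not rectified: a ray, as slopes to the right and down, at radius r is drawn at 1 + k1 r^2 times it, then the intrinsics apply), "rvec" (rotation vector, rad) and "tvec" (3), from world to camera coordinates, as OpenCV has them. Camera axes: x right, y down, z forward; pixel columns grow to the right and rows downward; lengths in m; the calibration is good to about 2 mm. A picture is of the moment at which its call begins: read the wrist's pose just before it. camera_params takes no time and is no camera call; for the wrist camera it gives the pose at the moment of the call.
- r.finish_job(): hands the job in; it is judged then, once.
The state is a dict: "clock": time; "q": joint angles; "qd": joint speeds; "joint_torque": joint torques, N m; "tool_pos": TCP position; "eef_rot": TCP orientation; "contact_force": force on the tool from outside, world axes, zero at the start; "moment": the same for the moment, N m; "opening": opening from 0.0 (shut) to 1.0 (fully open); "finger_force": force on a finger pad.
Only numpy, scipy, OpenCV 4.12 (cv2) and the standard library are available. Lean on these libraries where they do the work, as an engineer would, in place of code of your own. Each camera call takes 0.05 s, during which the arm holds its last target. There are 200 camera calls.

## Task

Get the clay tiles ready for engraving: lay every tile on the clamping board with its carved face up, turning over those that lie face down, side by side with their long sides running from the fence to the sliding jaw. Then turn the T-handle clockwise, half turn by half turn, until it is fully home and the jaw holds the tiles. Leave the bowl, brush and cup where they are.

Things in the scene. Friction and masses are not known exactly. Their poses are not given: they have to be found in the camera images.
- jig: clamping board fixed to the bench; origin at the underside of the bed's centre, x from fence to jaw (roughly away from the robot), z up. Plywood bed 165 (x) x 330 (y) mm, top at z = 12 mm. Fence along y at the near edge: inner face at x = -58 mm, top at z = 28. Facing it, the sliding jaw, 310 mm long, 14 thick, top at z = 28; behind that a gearbox (46 x 70, top at z = 36) at x = 122 mm
- jaw (a joint): travel of the jaw towards the fence, m: 0 = wide open (inner face at jig x = +69 mm, gap 127 mm), 0.016 = closed (x = +53 mm, gap 111 mm). Driven by the T-handle only, 1.7 mm per radian; waxed fence and jaw slide square tiles lying lengthwise up to 0.15 rad askew; worse ones jam it
- handle (a joint): angle of the T-handle, rad, growing clockwise seen from above: 0 = jaw wide open, 9.42 (one and a half turns) = fully home at its stop, jaw closed. Starts between 0 and 1.2. Stays where it is left; turning it takes about 0.1 N m
- handle_hub (a point): centre of the T-handle's round steel cross-bar, on its vertical turning axis, 72 mm above the bench; the bar is 12 mm thick and 128 mm long over its 18 mm end balls, 30 mm clear above the gearbox
- handle_end (a point): point on the cross-bar's axis 40 mm from the hub towards one end (a place to grip; the other end is the same)
- tile_1: unglazed red-clay tile, a flat block 110 (own x) x 62 (own y) x 18 mm (own z), about 0.23 kg; origin at the centre of the block. Own +z points out of the carved face (raised border and flower); the other face (-z) is plain with flat keying ribs. May be absent. Starts on the bench carved face down; stands by itself when set on a short end.
- tile_2: unglazed red-clay tile, a flat block 110 (own x) x 62 (own y) x 18 mm (own z), about 0.23 kg; origin at the centre of the block. Own +z points out of the carved face (raised border and flower); the other face (-z) is plain with flat keying ribs. May be absent. Starts on the bench carved face down; stands by itself when set on a short end.
- tile_3: unglazed red-clay tile, a flat block 110 (own x) x 62 (own y) x 18 mm (own z), about 0.23 kg; origin at the centre of the block. Own +z points out of the carved face (raised border and flower); the other face (-z) is plain with flat keying ribs. May be absent. Starts on the bench carved face down; stands by itself when set on a short end.
- tile_4: unglazed red-clay tile, a flat block 110 (own x) x 62 (own y) x 18 mm (own z), about 0.23 kg; origin at the centre of the block. Own +z points out of the carved face (raised border and flower); the other face (-z) is plain with flat keying ribs. May be absent. Starts on the bench carved face up already.
- bowl: terracotta bowl, 110 mm wide, 50 mm high, a bystander; origin at the centre of its underside
- brush: brush lying on the bench, a bystander
- water_cup: white cup, 72 mm wide, 75 mm high, a bystander; origin at the centre of its underside

How it is judged:
On the way, in this order (a step that is already met when the one before it is completed fails the run):
1. every tile lies carved face up and lengthwise on the bed between fence and jaw while the jaw is still open (handle below 8 rad) (angle between each of tile_1, tile_2, tile_3, tile_4's own z axis and vertical below 0.1 rad and angle between the x axis of each of tile_1, tile_2, tile_3, tile_4 and the x axis of jig, either way round below 0.2 rad and x of tile_1 in the frame of jig between -0.012 and 0.022 m and y of tile_1 in the frame of jig between -0.135 and 0.135 m and z of tile_1 in the frame of jig between 0.017 and 0.025 m and linear speed of each of tile_1, tile_2, tile_3, tile_4 below 0.03 m/s and x of tile_2 in the frame of jig between -0.012 and 0.022 m and y of tile_2 in the frame of jig between -0.135 and 0.135 m and z of tile_2 in the frame of jig between 0.017 and 0.025 m and x of tile_3 in the frame of jig between -0.012 and 0.022 m and y of tile_3 in the frame of jig between -0.135 and 0.135 m and z of tile_3 in the frame of jig between 0.017 and 0.025 m and x of tile_4 in the frame of jig between -0.012 and 0.022 m and y of tile_4 in the frame of jig between -0.135 and 0.135 m and z of tile_4 in the frame of jig between 0.017 and 0.025 m and value of joint handle below 8 rad), for 0.2 s.
2. the T-handle has been turned clockwise fully home (value of joint handle above 9 rad), for 0.2 s.
At the end, for the whole second after the job is handed in: Every tile present lies flat on the bed, carved face up (within 0.1 rad), long side along the jig's x (within 0.2 rad), between fence and jaw (centre at jig x -12 to +22 mm, y within 135 mm of the middle), at rest, and the T-handle is home (over 9.0 rad) (angle between each of tile_1, tile_2, tile_3, tile_4's own z axis and vertical below 0.1 rad and angle between the x axis of each of tile_1, tile_2, tile_3, tile_4 and the x axis of jig, either way round below 0.2 rad and x of tile_1 in the frame of jig between -0.012 and 0.022 m and y of tile_1 in the frame of jig between -0.135 and 0.135 m and z of tile_1 in the frame of jig between 0.017 and 0.025 m and linear speed of each of tile_1, tile_2, tile_3, tile_4 below 0.03 m/s and x of tile_2 in the frame of jig between -0.012 and 0.022 m and y of tile_2 in the frame of jig between -0.135 and 0.135 m and z of tile_2 in the frame of jig between 0.017 and 0.025 m and x of tile_3 in the frame of jig between -0.012 and 0.022 m and y of tile_3 in the frame of jig between -0.135 and 0.135 m and z of tile_3 in the frame of jig between 0.017 and 0.025 m and x of tile_4 in the frame of jig between -0.012 and 0.022 m and y of tile_4 in the frame of jig between -0.135 and 0.135 m and z of tile_4 in the frame of jig between 0.017 and 0.025 m and value of joint handle above 9 rad); the robot touches nothing.
It fails at once if a bystander (bowl, brush or cup) is moved by more than 30 mm (distance of any of bowl, brush, water_cup from where it was at the start of the episode above 0.03 m).
Of tile_1, tile_2, tile_3, tile_4 only 2 to 3 are there at a start; the rules pass over those that are not, and their reading is None.
At some moment in a run one of tile_1, tile_2, tile_3, tile_4 may be knocked a few centimetres aside while the robot is not near it.
Once in a run the grip may slacken for a moment while it holds something.
It also fails if it takes over 210 s, if anything falls off the work surface, if the arm or the gripper's body presses on something with over 40 N, if the wrist force passes 120 N, or if a joint passes its speed limit or range.

## Working session

There is one attempt and no reset: what is moved stays moved. The work goes in short steps, Python scripts to look and compute and a shell command to move; the robot and the scene stay as the last step left them, time stands still between calls to the robot, and variables do not carry over. Pictures are saved under pics/ and viewed, at most 16 in all, crops included, and the job is handed in when it is done.

```bash
ls; mkdir -p pics; python3 - <<'E'
from plant import r
import cv2
print(r.get_state())
for n in("scene","top"):
    im=r.snapshot(n); cv2.imwrite(f"pics/{n}0.png",cv2.resize(im[:,:,::-1],(800,600),interpolation=cv2.INTER_CUBIC)); cv2.imwrite(f"pics/{n}0raw.png",im[:,:,::-1])
    print(n,r.camera_params(n))
E
```

```text
pics
plant.py
steer.py
{'clock': 0.0, 'q': array([ 1.30881027,  0.68996421, -0.19451994,  1.56637368,  0.1572863 ,
        0.90249792, -0.21507039]), 'qd': array([-0.00130036, -0.00072369, -0.00095285, -0.00090386,  0.00122816,
       -0.00088306, -0.00187697]), 'joint_torque': array([ 1.64765243e-04, -5.27563369e+01, -1.26666896e+00, -1.53423035e+01,
       -5.26314334e-02,  6.50806192e-03,  1.70444650e-04]), 'tool_pos': array([ 0.18192896, -0.59719247,  0.20451468]), 'eef_rot': array([ 9.89074938e-01,  1.47410681e-01, -1.97294747e-04, -9.04954891e-04]), 'contact_force': array([ 0.97892313,  0.19954196, -0.34069199]), 'moment': array([-0.00122636, -0.08772516,  0.05810782]), 'finger_force': 0.0, 'opening': 1.0028945549286006}
scene {'fx': 436.9327984119499, 'fy': 436.9327984119499, 'cx': 255.58129746911285, 'cy': 185.826473435779, 'k1': 0.033428770773956305, 'rvec': array([ 0.94470671,  2.39698937, -1.1465087 ]), 'tvec': array([ 0.45111014, -0.21307652,  1.48189976])}
top {'fx': 352.7195674762522, 'fy': 352.7195674762522, 'cx': 252.1194721674652, 'cy': 193.2891204029349, 'k1': 0.00039825665855948585, 'rvec': array([ 2.22671824, -2.16423478,  0.13189669]), 'tvec': array([-0.01536185,  0.58901078,  0.97736573])}
```
View pics/top0.png

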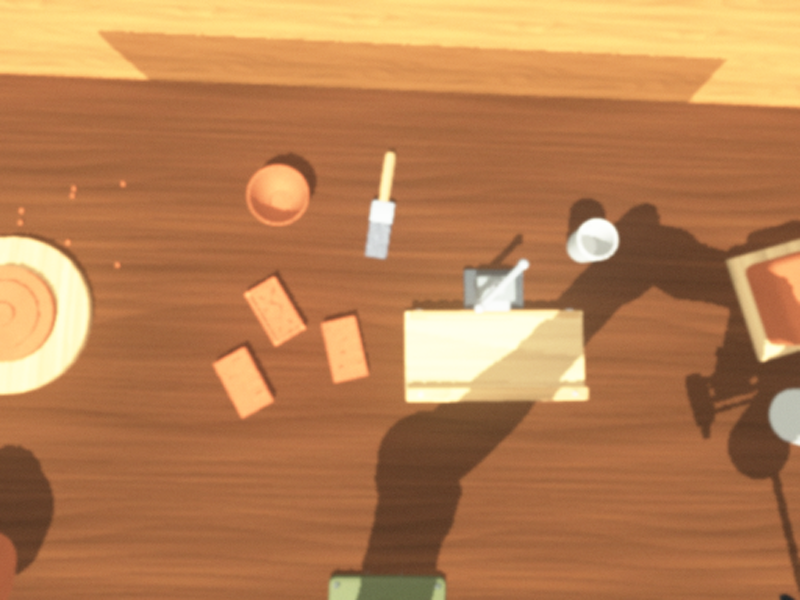

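View pics/scene0.png

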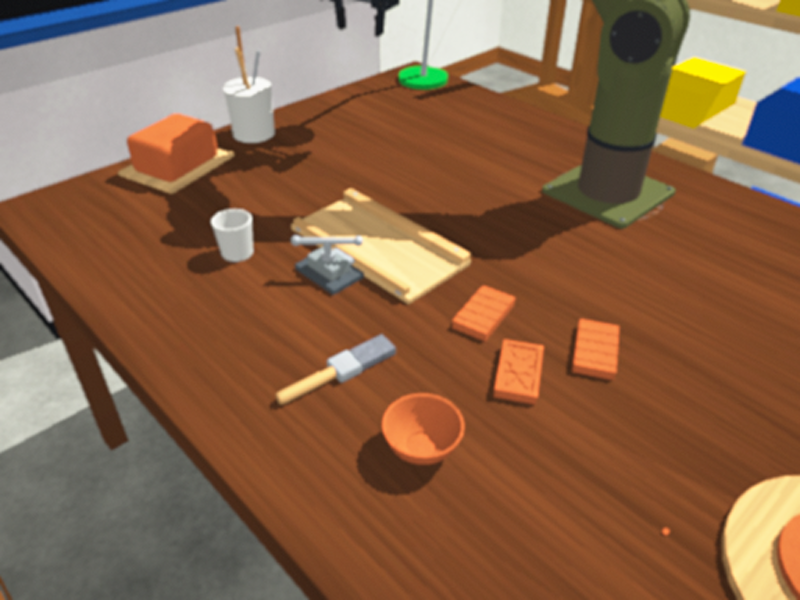

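The top view shows three tiles: the carved-up one near (275,310), and two face down at (345,347) and (244,381). The jig bed spans about (404..585, 310..401), the handle bar runs from about (480,305) to (525,265), and the bowl, brush and cup are further out. Next I'll write the helpers and measure.

```bash
cat > h.py <<'E'
from plant import r
import numpy as np, cv2
from scipy.spatial.transform import Rotation as Ro
def ray(cam,uv):
    p=r.camera_params(cam) if isinstance(cam,str) else cam
    R=Ro.from_rotvec(p["rvec"]).as_matrix(); C=-R.T@p["tvec"]
    d=np.array([(uv[0]-p["cx"])/p["fx"],(uv[1]-p["cy"])/p["fy"]]); s=d.copy()
    for _ in range(8): s=d/(1+p["k1"]*(s@s))
    return C,R.T@np.array([s[0],s[1],1])
def p2w(cam,uv,z):
    C,d=ray(cam,uv); return C+d*(z-C[2])/d[2]
def w2p(cam,X):
    p=r.camera_params(cam) if isinstance(cam,str) else cam
    c=Ro.from_rotvec(p["rvec"]).as_matrix()@np.asarray(X)+p["tvec"]; s=c[:2]/c[2]; s=s*(1+p["k1"]*(s@s))
    return np.array([p["fx"]*s[0]+p["cx"],p["fy"]*s[1]+p["cy"]])
def rects(mask,z,amin,amax,cam="top"):
    out=[]
    for c in cv2.findContours(mask,cv2.RETR_EXTERNAL,cv2.CHAIN_APPROX_NONE)[0]:
        a=cv2.contourArea(c)
        if not amin<a<amax: continue
        w=np.array([p2w(cam,q,z)[:2] for q in c[:,0].astype(float)])*1000
        (x,y),(l,m),an=cv2.minAreaRect(w.astype(np.float32))
        if l<m: l,m,an=m,l,an+90
        out.append((round(x/1000,4),round(y/1000,4),round(l),round(m),round((an+90)%180-90,1)))
    return out
def tiles(z=0.018,name=None,amin=250):
    im=r.snapshot("top")
    if name: cv2.imwrite(f"pics/{name}.png",im[:,:,::-1])
    hsv=cv2.cvtColor(im,cv2.COLOR_RGB2HSV)
    m=((hsv[...,0]<12)&(hsv[...,1]>120)&(hsv[...,2]>165)).astype(np.uint8)*255
    return rects(m,z,amin,2500)
def down(yaw,tilt=0.):
    """tool down, tool x at world yaw (deg), then rotated so fingers point along +toolx by tilt (deg)"""
    return Ro.from_euler("z",yaw,degrees=True)*Ro.from_euler("x",180,degrees=True)*Ro.from_euler("y",tilt,degrees=True)
def rel(pos,rot):
    s=r.get_state(); R0=Ro.from_quat(s["eef_rot"])
    print("d",np.round(R0.inv().apply(np.array(pos)-s["tool_pos"]),4),"rv",np.round((R0.inv()*rot).as_rotvec(),3))
def st():
    s=r.get_state(); R=Ro.from_quat(s["eef_rot"]).as_matrix()
    print("t",round(s["clock"],2),"tcp",np.round(s["tool_pos"],4),"x",np.round(R[:,0],3),"z",np.round(R[:,2],3),"q",np.round(s["q"],2),"op",round(s["opening"]*88,1),"ff",round(s["finger_force"],1),"F",np.round(s["contact_force"],1))
E
python3 - <<'E'
from h import *
st()
im=r.snapshot("top"); hsv=cv2.cvtColor(im,cv2.COLOR_RGB2HSV)
print(tiles())
k=0.64
for u in[(275,310),(345,347),(244,381),(470,130),(495,355)]: print(u,hsv[int(u[1]*k),int(u[0]*k)])
for n,u,z in[("bl",(404,310),.012),("br",(583,310),.012),("fr",(588,401),.012),("fl",(404,401),.012),("h1",(482,306),.072),("h2",(524,264),.072),("cup",(597,240),.075),("brush",(388,155),.01),("brush2",(376,257),.01),("bowl",(278,195),.05)]: print(n,np.round(p2w("top",np.array(u)*k,z),3))
g=im[150:280,245:385,::-1]; cv2.imwrite("pics/jig0.png",cv2.resize(g,(800,743),interpolation=cv2.INTER_CUBIC)[:600])
E
```

```text
t 0.1 tcp [ 0.182  -0.5973  0.2046] x [ 0.957  0.292 -0.   ] z [-0.001  0.002 -1.   ] q [ 1.31  0.69 -0.19  1.57  0.16  0.9  -0.22] op 87.7 ff 0.0 F [-0.6  0.2 -1. ]Traceback (most recent call last):
  File "<stdin>", line 4, in <module>
  File "h.py", line 31, in tiles
    return rects(m,z,amin,2500)
  File "h.py", line 21, in rects
    w=np.array([p2w(cam,q,z)[:2] for q in c[:,0].astype(float)])*1000
                ~~~^^^^^^^^^
  File "h.py", line 11, in p2w
    C,d=ray(cam,uv); return C+d*(z-C[2])/d[2]
        ~~~^^^^^^^^
  File "h.py", line 5, in ray
    p=r.camera_params(cam) if isinstance(cam,str) else cam
      ~~~~~~~~~~~~~~~^^^^^
ValueError: time passes only in moves, steps and waits
```

```bash
python3 - <<'E'
s=open("h.py").read()
s=s.replace("def ray(","_c={}\ndef par(n):\n    if n not in _c: _c[n]=r.camera_params(n)\n    return _c[n]\ndef ray(",1).replace('p=r.camera_params(cam) if','p=par(cam) if')
open("h.py","w").write(s)
E
python3 - <<'E'
from h import *
im=r.snapshot("top"); hsv=cv2.cvtColor(im,cv2.COLOR_RGB2HSV)
print(tiles())
k=0.64
for u in[(275,310),(345,347),(244,381),(470,130),(495,355)]: print(u,hsv[int(u[1]*k),int(u[0]*k)])
for n,u,z in[("bl",(404,310),.012),("br",(583,310),.012),("fr",(588,401),.012),("fl",(404,401),.012),("h1",(482,306),.072),("h2",(524,264),.072),("cup",(597,240),.075),("brush",(388,155),.01),("brush2",(376,257),.01),("bowl",(278,195),.05)]: print(n,np.round(p2w("top",np.array(u)*k,z),3))
g=im[150:280,245:385,::-1]; cv2.imwrite("pics/jig0.png",cv2.resize(g,(646,600),interpolation=cv2.INTER_CUBIC))
E
```

```text
[(0.1149, 0.6427, 104, 44, 4.9), (0.2336, -0.4622, 146, 77, -89.0), (0.3388, 0.1482, 241, 73, 89.2), (0.6225, -0.7109, 170, 100, -2.1), (0.9286, -0.5832, 392, 168, -63.6), (0.9362, -0.2279, 261, 76, 85.3), (0.9176, 0.6245, 222, 145, -87.4)]
(275, 310) [ 16 131 254]
(345, 347) [ 17 123 254]
(244, 381) [ 17 125 254]
(470, 130) [ 12 156 165]
(495, 355) [ 27  36 255]
bl [ 0.576 -0.018  0.012]
br [ 0.586 -0.352  0.012]
fr [ 0.418 -0.361  0.012]
fl [ 0.411 -0.022  0.012]
h1 [ 0.583 -0.151  0.072]
h2 [ 0.659 -0.224  0.072]
cup [ 0.706 -0.353  0.075]
brush [0.868 0.02  0.01 ]
brush2 [0.673 0.036 0.01 ]
bowl [0.773 0.215 0.05 ]
```

View pics/jig0.png

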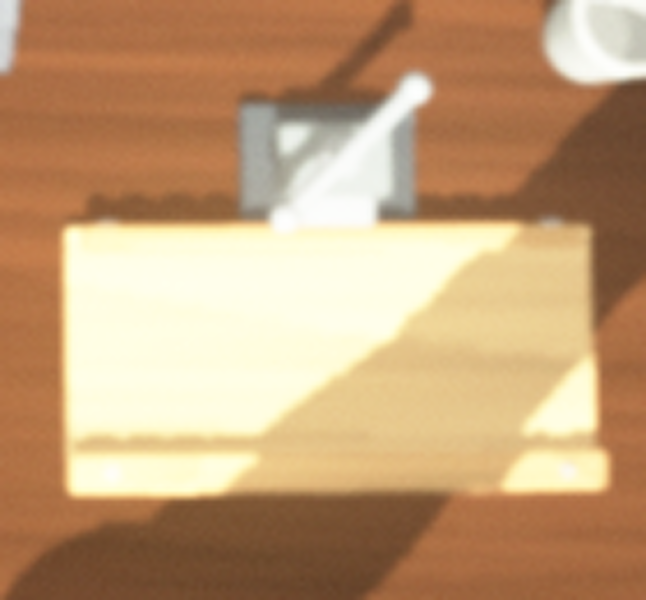

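```bash
sed -i 's/m=((hsv.*/m=((hsv[...,0]>12)\&(hsv[...,0]<22)\&(hsv[...,1]>85)\&(hsv[...,1]<190)\&(hsv[...,2]>225)).astype(np.uint8)*255/' h.py
python3 - <<'E'
from h import *
print(tiles())
o=np.array([245,150]);k=600/130
W=lambda c,z:p2w("top",o+(np.array(c)+.5)/k-.5,z)[:2]
b1,b2=W((287,217),.072),W((416,88),.072); hub=(b1+b2)/2
print("bar",b1,b2,np.linalg.norm(b1-b2),"hub",hub,"dir",np.degrees(np.arctan2(*(b2-b1)[::-1])))
for n,c,z in[("fence near L",(68,495),.028),("fence near R",(608,490),.028),("fin L",(75,450),.028),("fin R",(605,447),.028),("far L",(64,226),.028),("far R",(590,226),.028),("bedL",(67,440),.012),("bedR",(597,440),.012)]: print(n,np.round(W(c,z),4))
a=W((605,447),.028)-W((75,450),.028); th=np.arctan2(a[0],-a[1]); print("jig x yaw deg",np.degrees(th))
C,d=ray("top",(256,192)); print("cam",C)
E
```

```text
[(0.438, 0.2688, 108, 61, 30.9), (0.5025, 0.09, 108, 61, 14.8), (0.4983, -0.1879, 335, 167, -88.0), (0.5681, 0.2186, 111, 62, 33.4), (0.5565, 0.6534, 174, 98, 4.9), (0.6044, -0.6845, 192, 68, 20.6), (0.8003, 0.2167, 95, 74, 46.6)]
bar [ 0.58058543 -0.14596687] [ 0.65986909 -0.22214562] 0.10995045161326712 hub [ 0.62022726 -0.18405625] dir -43.85583316528019
fence near L [ 0.4115 -0.0234]
fence near R [ 0.4223 -0.3546]
fin L [ 0.4386 -0.027 ]
fin R [ 0.4483 -0.3528]
far L [ 0.5745 -0.0169]
far R [ 0.5841 -0.3437]
bedL [ 0.4435 -0.023 ]
bedR [ 0.4516 -0.354 ]
jig x yaw deg 1.7171700050481442
cam [0.50483555 0.03649525 1.02285024]
```

```bash
cat >> h.py <<'E'
def plan(*T):
    s=r.get_state(); p,R=np.array(s["tool_pos"]),Ro.from_quat(s["eef_rot"])
    for pos,rot in T:
        print("d",np.round(R.inv().apply(np.array(pos)-p),4),"rv",np.round((R.inv()*rot).as_rotvec(),3)); p,R=np.array(pos),rot
th=1.8
def jig(x,y,z):
    return Ro.from_euler("z",th,degrees=True).apply([x,y,z])+[.4983,-.1879,0]
E
python3 - <<'E'
from h import *
a=down(33.4)
plan(([.375,-.19,.2],a),([.568,.2186,.1],a),([.568,.2186,.004],a))
E
```

```text
d [ 0.3033 -0.3338  0.0053] rv [-0.    -0.    -0.287]
d [ 0.3861 -0.2349  0.1   ] rv [0. 0. 0.]
d [ 0.    -0.     0.096] rv [0. 0. 0.]
```

Units first: shifts go in mm and turns go in units of 0.05 rad. So -0.3338 m is -333.8, 0.3033 m is 303.3, -0.287 rad is -5.74.

```bash
echo '[[[1,303.3,-333.8,5,0,0,-5.74],[1,303.3,-333.8,5,0,0,-5.74],[1,303.3,-333.8,5,0,0,-5.74],[1,303.3,-333.8,5,0,0,-5.74],[1,303.3,-333.8,5,0,0,-5.74],[1,303.3,-333.8,5,0,0,-5.74],[1,303.3,-333.8,5,0,0,-5.74],[1,303.3,-333.8,5,0,0,-5.74],[1,303.3,-333.8,5,0,0,-5.74],[1,303.3,-333.8,5,0,0,-5.74]]]' > rows.txt && python3 steer.py rows.txt 40
echo '[[[1,386,-235,50,0,0,0],[1,386,-235,50,0,0,0],[1,386,-235,50,0,0,0],[1,386,-235,50,0,0,0],[1,386,-235,50,0,0,0],[1,386,-235,50,0,0,0],[1,386,-235,50,0,0,0],[1,386,-235,50,0,0,0],[1,386,-235,50,0,0,0],[1,386,-235,50,0,0,0]]]' > rows.txt && python3 steer.py rows.txt
python3 - <<'E'
from h import *
st()
a=down(33.4)
plan(([.568,.2186,.1],a),([.568,.2186,.004],a))
E
```

```text
clock: 1.35
tool_pos: [0.3791, -0.1831, 0.2008]
eef_rot: [0.956, 0.294, 0.002, -0.001]
contact_force: [0.4, -0.0, 0.1]
opening: 1.0
finger_force: 0.0
clock: 2.35
tool_pos: [0.5693, 0.2266, 0.1497]
eef_rot: [0.957, 0.291, 0.002, -0.003]
contact_force: [-1.1, 0.0, -0.3]
opening: 1.0
finger_force: 0.0
t 2.35 tcp [0.5693 0.2266 0.1497] x [0.831 0.557 0.005] z [ 0.002  0.006 -1.   ] q [-0.37  0.74 -0.14  1.67  0.14  0.74 -1.56] op 88.0 ff 0.0 F [-1.1  0.  -0.3]
d [-0.0058  0.0061  0.0497] rv [-0.004 -0.005  0.007]
d [ 0.    -0.     0.096] rv [0. 0. 0.]
```

```bash
echo '[[[1,-6,6,49.7,-0.08,-0.1,0.14],[1,-6,6,49.7,-0.08,-0.1,0.14],[1,-6,6,49.7,-0.08,-0.1,0.14],[1,-6,6,49.7,-0.08,-0.1,0.14]]]' > rows.txt && python3 steer.py rows.txt
python3 - <<'E'
from h import *
st()
a=down(33.4);b=down(th)
plan(([.568,.2186,.004],a),([.568,.2186,.1],a),(jig(.005,.098,.1),b),(jig(.005,.098,.0165),b))
E
```

```text
clock: 2.75
tool_pos: [0.5674, 0.2099, 0.1024]
eef_rot: [0.959, 0.283, -0.001, 0.003]
contact_force: [-0.1, -0.0, 0.1]
opening: 1.005
finger_force: 0.0
t 2.75 tcp [0.5674 0.2099 0.1024] x [ 0.839  0.544 -0.003] z [ 0.    -0.005 -1.   ] q [-0.36  0.8  -0.12  1.72  0.15  0.64 -1.57] op 88.4 ff 0.0 F [-0.1 -0.   0.1]
d [ 0.0055 -0.0075  0.0983] rv [ 0.004  0.003 -0.008]
d [-0.     0.    -0.096] rv [0. 0. 0.]
d [-0.2264  0.2201  0.    ] rv [ 0.    -0.     0.552]
d [ 0.     -0.      0.0835] rv [0. 0. 0.]
```

```bash
echo '[[[1,0,0,0,0,0,0],[1,0,0,0,0,0,0]]]' > rows.txt && python3 steer.py rows.txt
python3 - <<'E'
from h import *
st()
a=down(33.4)
plan(([.568,.2186,.004],a))
E
```

```text
clock: 2.95
tool_pos: [0.5672, 0.2104, 0.1022]
eef_rot: [0.959, 0.284, -0.001, 0.002]
contact_force: [0.4, -0.4, -0.2]
opening: 0.996
finger_force: 0.0
t 2.95 tcp [0.5672 0.2104 0.1022] x [ 0.839  0.544 -0.002] z [ 0.    -0.005 -1.   ] q [-0.37  0.8  -0.12  1.72  0.15  0.64 -1.57] op 87.7 ff 0.0 F [ 0.4 -0.4 -0.2]
d [ 0.0054 -0.0068  0.0981] rv [ 0.004  0.002 -0.007]
```

Scaled: 0.098 m is 98, 0.048 m is 48, -0.007 rad is -0.14.

```bash
echo '[[[1,5.4,-6.8,48,0.08,0.04,-0.14],[1,5.4,-6.8,98,0.08,0.04,-0.14],[1,5.4,-6.8,98,0.08,0.04,-0.14],[1,5.4,-6.8,98,0.08,0.04,-0.14]]]' > rows.txt && python3 steer.py rows.txt
echo '[[[0,0,0,0,0,0,0],[0,0,0,0,0,0,0],[0,0,0,0,0,0,0],[0,0,0,0,0,0,0],[0,0,0,0,0,0,0],[0,0,0,0,0,0,0]]]' > rows.txt && python3 steer.py rows.txt
python3 - <<'E'
from h import *
st()
a=down(33.4);b=down(th)
plan(([.568,.2186,.1],a),(jig(.005,.098,.1),b))
E
```

```text
clock: 3.35
tool_pos: [0.5668, 0.218, 0.003]
eef_rot: [0.958, 0.287, -0.002, 0.001]
contact_force: [-0.3, 0.3, 0.6]
opening: 1.002
finger_force: 0.0
clock: 3.95
tool_pos: [0.567, 0.2182, 0.0028]
eef_rot: [0.958, 0.287, -0.001, 0.0]
contact_force: [-0.4, -0.2, -1.0]
opening: 0.48
finger_force: 0.0
t 3.95 tcp [0.567  0.2182 0.0028] x [ 0.835  0.55  -0.003] z [-0.002 -0.002 -1.   ] q [-0.39  0.95 -0.1   1.74  0.18  0.46 -1.6 ] op 42.3 ff 0.0 F [-0.4 -0.2 -1. ]
d [ 0.0008  0.0003 -0.0972] rv [ 0.     0.003 -0.   ]
d [-0.2264  0.2201  0.    ] rv [ 0.    -0.     0.552]
```

```bash
python3 - <<'E'
from h import *
print(tiles())
im=r.snapshot("top"); cv2.imwrite("pics/t1.png",cv2.resize(im[100:340,60:380,::-1],(800,600)))
E
```

```text
[(0.5024, 0.0895, 104, 55, 14.4), (0.5553, 0.6533, 177, 98, 4.9), (0.622, -0.7396, 139, 42, -2.1)]
```

View pics/t1.png

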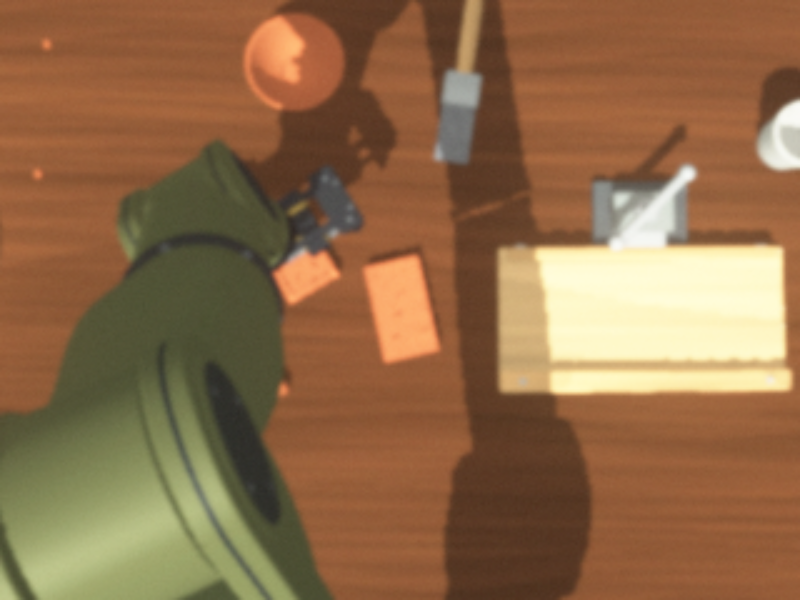

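```bash
echo '[[[0,0,0,0,0,0,0],[0,0,0,0,0,0,0],[0,0,0,0,0,0,0],[0,0,0,0,0,0,0]]]' > rows.txt && python3 steer.py rows.txt
python3 - <<'E'
from h import *
im=r.snapshot("wrist"); cv2.imwrite("pics/w1.png",im[:,:,::-1]); print(tiles(amin=40))
E
```

```text
clock: 4.45
tool_pos: [0.5669, 0.2182, 0.0025]
eef_rot: [0.958, 0.287, -0.001, 0.0]
contact_force: [0.8, 1.2, 0.3]
opening: 0.028
finger_force: 0.0
[(0.503, 0.0896, 102, 56, 13.9), (0.5553, 0.6533, 177, 98, 4.9), (0.625, -0.7397, 133, 42, -2.1), (0.7938, 0.2325, 53, 29, -10.1)]
```

View pics/w1.png

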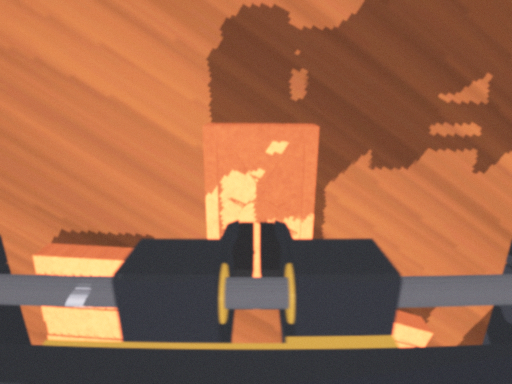

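```bash
python3 - <<'E'
from h import *
st(); s=r.get_state(); R=Ro.from_quat(s["eef_rot"])
print("wrist tcp px",w2p("wrist",s["tool_pos"]), "x+5cm",w2p("wrist",s["tool_pos"]+R.apply([.05,0,0])))
for c in [(205,125),(318,125),(318,235),(205,215)]: print(c,p2w("wrist",c,.018),p2w("wrist",c,.0))
p=par("wrist");print(-Ro.from_rotvec(p["rvec"]).as_matrix().T@p["tvec"])
E
```

```text
t 4.55 tcp [0.5669 0.2182 0.0025] x [ 0.835  0.55  -0.003] z [-0.003 -0.002 -1.   ] q [-0.39  0.95 -0.1   1.74  0.18  0.46 -1.6 ] op 0.3 ff 0.0 F [ 0.2 -0.7  0. ]
wrist tcp px [256.72739252 214.00480834] x+5cm [256.70682235 134.60668551]
(205, 125) [0.59938671 0.272671   0.018     ] [0.59632806 0.27423347 0.        ]
(318, 125) [0.63251109 0.2223927  0.018     ] [0.63308586 0.21844013 0.        ]
(318, 235) [0.5808451  0.18398361 0.018     ] [0.57575261 0.17581793 0.        ]
(205, 215) [0.55506304 0.24638056 0.018     ] [0.5471425  0.24505923 0.        ]
[0.62727111 0.25842663 0.18209816]
```

```bash
python3 - <<'E'
from h import *
s=r.get_state(); R=Ro.from_quat(s["eef_rot"])
for dz in (0,.01,.02,.03,.04): print(dz,[np.round(w2p("wrist",s["tool_pos"]+R.apply(v)+[0,0,dz])) for v in([.009,0,0],[-.009,0,0],[0,.0175,0])], np.round(w2p("scene",s["tool_pos"]+[0,0,dz])))
im=r.snapshot("scene"); u=w2p("scene",s["tool_pos"]); x,y=int(u[0]),int(u[1]); print(x,y)
c=im[y-70:y+50,x-80:x+80,::-1]; cv2.imwrite("pics/s1.png",cv2.resize(c,(800,600),interpolation=cv2.INTER_CUBIC))
E
```

```text
0 [array([257., 201.]), array([257., 227.]), array([284., 214.])] [333. 239.]
0.01 [array([257., 206.]), array([257., 234.]), array([286., 220.])] [333. 236.]
0.02 [array([257., 212.]), array([257., 241.]), array([287., 227.])] [334. 233.]
0.03 [array([257., 219.]), array([257., 250.]), array([289., 235.])] [334. 230.]
0.04 [array([257., 227.]), array([257., 259.]), array([291., 244.])] [335. 227.]
332 238
```

View pics/s1.png

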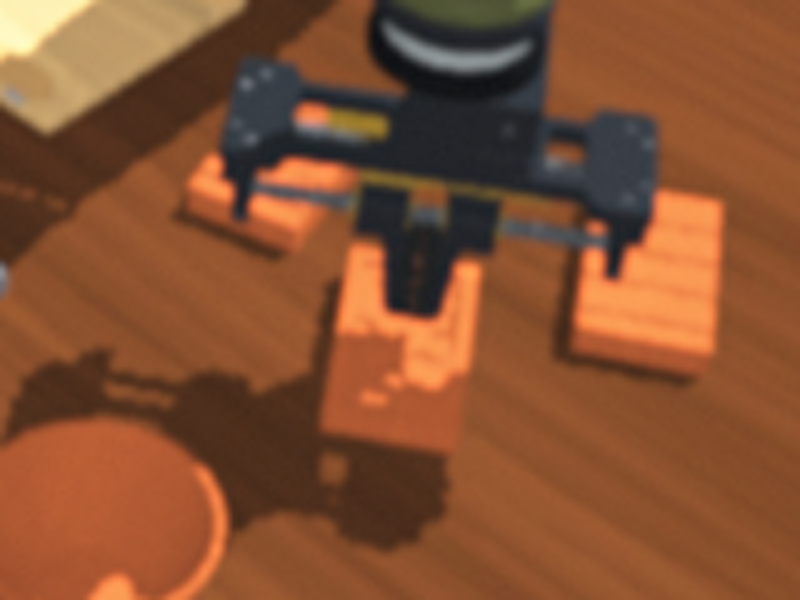

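The fingers closed above the tile, with the tips at about crop (412,315), roughly 25 mm higher than the reported TCP. I'll probe down gently onto the tile top, which is at z=18 mm, to measure this offset.

Scaled: 0.002 m is 2.

```bash
echo '[[[0,0,0,2,0,0,0],[0,0,0,2,0,0,0]]]' > rows.txt && python3 steer.py rows.txt
echo '[[[0,0,0,2,0,0,0],[0,0,0,2,0,0,0]]]' > rows.txt && python3 steer.py rows.txt;echo '[[[0,0,0,2,0,0,0],[0,0,0,2,0,0,0]]]' > rows.txt && python3 steer.py rows.txt
```

```text
clock: 4.8
tool_pos: [0.5667, 0.2181, 0.0003]
eef_rot: [0.958, 0.287, -0.002, 0.0]
contact_force: [0.1, 0.5, -0.1]
opening: 0.007
finger_force: 0.0
clock: 5.0
tool_pos: [0.5667, 0.2181, -0.0017]
eef_rot: [0.958, 0.287, -0.002, 0.0]
contact_force: [-1.0, -0.5, -0.8]
opening: 0.005
finger_force: 0.0
clock: 5.2
tool_pos: [0.5667, 0.2182, -0.0037]
eef_rot: [0.958, 0.287, -0.002, 0.0]
contact_force: [-0.1, 0.5, -0.0]
opening: 0.005
finger_force: 0.0
```

```bash
for i in 1; do echo '[[[0,0,0,3,0,0,0],[0,0,0,3,0,0,0]]]' > rows.txt && python3 steer.py rows.txt | grep -E "tool|contact"
echo '[[[0,0,0,3,0,0,0],[0,0,0,3,0,0,0]]]' > rows.txt && python3 steer.py rows.txt| grep -E "tool|contact";echo '[[[0,0,0,3,0,0,0],[0,0,0,3,0,0,0]]]' > rows.txt && python3 steer.py rows.txt| grep -E "tool|contact"; done
```

```text
tool_pos: [0.5666, 0.2181, -0.0069]
contact_force: [0.6, 0.2, 0.5]
tool_pos: [0.5666, 0.2181, -0.0099]
contact_force: [-0.5, 0.5, 0.8]
tool_pos: [0.5666, 0.2181, -0.0128]
contact_force: [-0.5, 0.8, 0.5]
```

Scaled: 0.003 m is 3.

```bash
echo '[[[0,0,0,3,0,0,0],[0,0,0,3,0,0,0]]]' > rows.txt && python3 steer.py rows.txt | grep -E "tool|contact"
echo '[[[0,0,0,2,0,0,0],[0,0,0,2,0,0,0]]]' > rows.txt && python3 steer.py rows.txt| grep -E "tool|contact";python3 - <<'E'
from h import *
s=r.get_state(); print(np.round(w2p("scene",s["tool_pos"])),np.round(w2p("scene",[*s["tool_pos"][:2],.018])))
im=r.snapshot("scene"); x,y=332,238
c=im[y-70:y+50,x-80:x+80,::-1]; w=r.snapshot("wrist")[100:300,130:384,::-1]
cv2.imwrite("pics/s2.png",np.hstack([cv2.resize(c,(500,375),interpolation=cv2.INTER_CUBIC),cv2.resize(w,(300,375))]))
E
```

```text
tool_pos: [0.5671, 0.2183, -0.0149]
contact_force: [-0.9, -0.7, 5.2]
tool_pos: [0.5671, 0.2183, -0.015]
contact_force: [-3.4, -1.5, 19.9]
[332. 244.] [334. 234.]
```

View pics/s2.png

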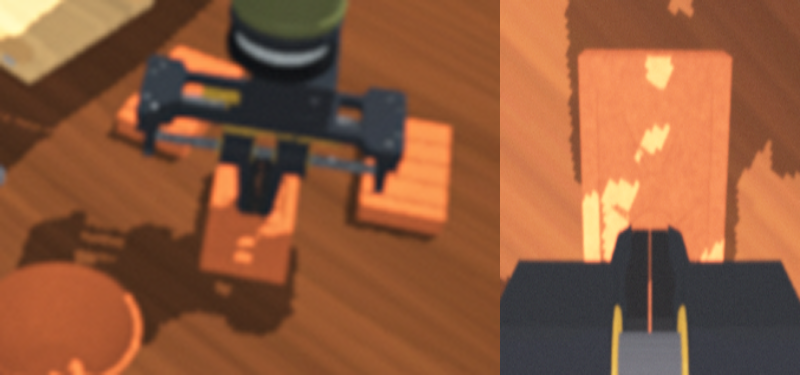

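The tips touch the tile top at reported z = -0.015, so the real fingertips sit 33 mm short of the reported TCP. The wrist view shows the same. I'll correct for that from here on, and check whether the offset follows the tool axis once it's tilted.

```bash
echo '[[[0,0,0,-30,0,0,0],[1,0,0,-30,0,0,0],[1,0,0,-30,0,0,0],[1,0,0,-30,0,0,0],[1,0,0,-30,0,0,0],[1,0,0,-30,0,0,0],[1,0,0,-30,0,0,0],[1,0,0,-30,0,0,0],[1,0,0,-30,0,0,0]]]' > rows.txt && python3 steer.py rows.txt
cat >> h.py <<'E'
OFF=0.033   # real tip lies this far behind the reported TCP along tool z
def tip(pos,rot): # reported pose for a wanted real tip
    return np.array(pos)+rot.apply([0,0,OFF]),rot
def camrel():
    s=r.get_state(); p=r.camera_params("wrist"); Rc=Ro.from_rotvec(p["rvec"]); C=-Rc.inv().apply(p["tvec"]); R=Ro.from_quat(s["eef_rot"])
    print("cam in tool",np.round(R.inv().apply(C-s["tool_pos"]),4),np.round((Rc*R).as_rotvec(),3))
E
python3 - <<'E'
from h import *
st(); camrel()
a=down(33.4);b=down(th)
plan(tip([.568,.2186,.004],a),tip([.568,.2186,.1],a),tip(jig(.005,.098,.1),b),tip(jig(.005,.098,.0165),b))
E
```

```text
clock: 7.2
tool_pos: [0.5669, 0.2182, 0.0124]
eef_rot: [0.958, 0.287, -0.002, 0.0]
contact_force: [0.8, -0.3, 0.5]
opening: 0.708
finger_force: 0.0
t 7.2 tcp [0.5669 0.2182 0.0124] x [ 0.835  0.55  -0.003] z [-0.003 -0.002 -1.   ] q [-0.39  0.94 -0.1   1.74  0.18  0.48 -1.59] op 62.3 ff 0.0 F [ 0.8 -0.3  0.5]
cam in tool [ 0.072  -0.0003 -0.1798] [ 0.223  0.222 -1.56 ]
d [0.0013 0.0003 0.0414] rv [ 0.     0.003 -0.   ]
d [-0.     0.    -0.096] rv [0. 0. 0.]
d [-0.2264  0.2201  0.    ] rv [ 0.    -0.     0.552]
d [ 0.     -0.      0.0835] rv [0. 0. 0.]
```

```bash
echo '[[[1,0,0,0,0,0,0],[1,0,0,0,0,0,0],[1,0,0,0,0,0,0],[1,1.3,0.3,41.4,0,0.06,0],[1,1.3,0.3,41.4,0,0.06,0],[1,1.3,0.3,41.4,0,0.06,0],[0,1.3,0.3,41.4,0,0.06,0],[0,1.3,0.3,41.4,0,0.06,0],[0,1.3,0.3,41.4,0,0.06,0],[0,1.3,0.3,41.4,0,0.06,0]]]' > rows.txt && python3 steer.py rows.txt 40
echo '[[[0,0,0,0,0,0,0],[0,0,0,0,0,0,0],[0,0,0,0,0,0,0]]]' > rows.txt && python3 steer.py rows.txt
```

```text
clock: 8.2
tool_pos: [0.5685, 0.2185, -0.0281]
eef_rot: [0.958, 0.287, 0.0, 0.0]
contact_force: [-0.2, -1.3, 3.6]
opening: 0.699
finger_force: 40.0
clock: 8.5
tool_pos: [0.5685, 0.2184, -0.0281]
eef_rot: [0.958, 0.287, 0.0, 0.0]
contact_force: [-0.8, -1.7, 6.2]
opening: 0.692
finger_force: 40.0
```

```bash
echo '[[[0,0,0,-50,0,0,0],[0,0,0,-96,0,0,0],[0,-30,30,-96,0,0,2],[0,-60,60,-96,0,0,5],[0,-100,100,-96,0,0,8],[0,-135,130,-96,0,0,11.04],[0,-170,165,-96,0,0,11.04],[0,-200,195,-96,0,0,11.04],[0,-226.4,220,-96,0,0,11.04],[0,-226.4,220,-96,0,0,11.04]]]' > rows.txt && python3 steer.py rows.txt
echo '[[[0,0,0,0,0,0,0],[0,0,0,0,0,0,0]]]' > rows.txt && python3 steer.py rows.txt
python3 - <<'E'
from h import *
st();b=down(th)
plan(tip(jig(.005,.098,.05),b),tip(jig(.005,.098,.017),b))
E
```

```text
clock: 9.5
tool_pos: [0.4972, -0.097, 0.0669]
eef_rot: [1.0, 0.01, -0.002, 0.002]
contact_force: [-0.3, -0.4, -1.9]
opening: 0.701
finger_force: 40.0
clock: 9.7
tool_pos: [0.5005, -0.0879, 0.067]
eef_rot: [1.0, 0.017, 0.0, -0.001]
contact_force: [0.2, 0.1, -2.5]
opening: 0.703
finger_force: 40.0
t 9.7 tcp [ 0.5005 -0.0879  0.067 ] x [0.999 0.033 0.   ] z [ 0.     0.001 -1.   ] q [ 0.12  0.77 -0.05  2.03  0.11  0.34 -1.56] op 61.9 ff 40.0 F [ 0.2  0.1 -2.5]
d [-0.0004  0.002   0.05  ] rv [-0.001 -0.     0.002]
d [ 0.    -0.     0.033] rv [0. 0. 0.]
```

Units first: shifts go in mm and turns go in units of 0.05 rad. So 0.083 m is 83, 0.08 m is 80.

```bash
cat >> h.py <<'E'
_st=st
def st():
    _st(); s=r.get_state(); open("log.txt","a").write(repr([*map(float,s["q"]),*map(float,s["tool_pos"]),*map(float,s["eef_rot"])])+"\n")
E
python3 -c "
from h import *
st()"
echo '[[[0,0,2,40,0,0,0],[0,0,2,80,0,0,0],[0,0,2,83,0,0,0],[0,0,2,83,0,0,0],[0,0,2,83,0,0,0]]]' > rows.txt && python3 steer.py rows.txt
python3 -c "
from h import *
st()"
echo '[[[0.82,0,0,0,0,0,0],[0.82,0,0,0,0,0,0],[0.82,0,0,0,0,0,0],[0.82,0,0,-40,0,0,0],[0.82,0,0,-90,0,0,0],[0.82,0,0,-140,0,0,0],[1,0,-50,-150,0,3,0],[1,0,-100,-150,0,6,0],[1,0,-150,-150,0,6,0],[1,0,-150,-150,0,6,0]]]' > rows.txt && python3 steer.py rows.txt
python3 -c "
from h import *
st();camrel();print(tiles())"
echo '[[[1,0,0,-50,2,-6,0],[1,0,0,-50,4,-6,0],[1,0,0,-50,6,-6,0],[1,0,0,-50,6,-6,0],[1,0,0,-50,6,-6,0]]]' > rows.txt && python3 steer.py rows.txt
python3 -c "
from h import *
st();camrel()"
```

```text
t 9.7 tcp [ 0.5005 -0.0879  0.067 ] x [0.999 0.033 0.   ] z [ 0.     0.001 -1.   ] q [ 0.12  0.77 -0.05  2.03  0.11  0.34 -1.56] op 61.9 ff 40.0 F [ 0.2  0.1 -2.5]
clock: 10.2
tool_pos: [0.5005, -0.0903, -0.0154]
eef_rot: [1.0, 0.016, 0.0, -0.0]
contact_force: [0.1, -0.7, -2.4]
opening: 0.701
finger_force: 40.0
t 10.2 tcp [ 0.5005 -0.0903 -0.0154] x [0.999 0.033 0.   ] z [ 0.     0.001 -1.   ] q [ 0.1   0.93 -0.03  2.05  0.12  0.16 -1.57] op 61.7 ff 40.0 F [ 0.1 -0.7 -2.4]
clock: 11.2
tool_pos: [0.5097, -0.0192, 0.1435]
eef_rot: [0.992, 0.012, 0.123, 0.017]
contact_force: [0.9, 0.4, 0.1]
opening: 1.003
finger_force: 0.0
t 11.2 tcp [ 0.5097 -0.0192  0.1435] x [0.969 0.029 0.244] z [ 0.245 -0.031 -0.969] q [-0.08  0.58 -0.02  2.24  0.67  0.11 -2.29] op 88.3 ff 0.0 F [0.9 0.4 0.1]
cam in tool [ 0.0719 -0.0003 -0.1798] [ 0.222  0.221 -1.56 ]
[(0.4381, 0.2687, 108, 61, 30.7), (0.5031, 0.09, 107, 60, 14.6), (0.5565, 0.6534, 174, 98, 4.9), (0.6091, -0.7089, 180, 103, -2.1), (0.7996, 0.2175, 95, 76, 46.5)]
clock: 11.75
tool_pos: [0.5001, -0.024, 0.1903]
eef_rot: [0.991, 0.022, -0.029, -0.131]
contact_force: [-0.5, 0.6, -1.0]
opening: 0.998
finger_force: 0.0
t 11.75 tcp [ 0.5001 -0.024   0.1903] x [ 0.997  0.051 -0.053] z [-0.064  0.259 -0.964] q [ 0.57  0.7  -0.75  1.85  0.26  0.81 -1.76] op 87.9 ff 0.0 F [-0.5  0.6 -1. ]
cam in tool [ 0.0718 -0.0004 -0.1797] [ 0.222  0.221 -1.56 ]
```

```bash
cat > fk.py <<'E'
import numpy as np, itertools, json
from scipy.spatial.transform import Rotation as Ro
from scipy.optimize import least_squares
D=[eval(l) for l in open("log.txt")]
D.append([1.30881027,0.68996421,-0.19451994,1.56637368,0.1572863,0.90249792,-0.21507039,0.18192896,-0.59719247,0.20451468,9.89074938e-01,1.47410681e-01,-1.97294747e-04,-9.04954891e-04])
D=np.array(D)
AX="zyzyzyz"
def fk(q,P,S):
    # P: lengths L0,L1,L2,L3 (z after base, j3, j5, j7), offsets for 7 joints, lateral x offset ex
    R=Ro.identity();p=np.array([0,0,P[0]])
    for i in range(7):
        R=R*Ro.from_euler(AX[i],S[i]*q[i]+P[4+i])
        if i in(2,4,6): p=p+R.apply([P[11] if i==2 else 0,P[12] if i==0 else 0,P[1+(i-2)//2]])
    return p,R
def res(P,S):
    o=[]
    for d in D:
        p,R=fk(d[:7],P,S); o+=list((p-d[7:10])*5)+list((R.inv()*Ro.from_quat(d[10:])).as_rotvec())
    return np.array(o+list(0.001*(P[4:])))
if __name__=="__main__":
    best=None
    for s in itertools.product((1,-1),repeat=4):
      for o7 in(0,1.57,3.14,-1.57):
        S=[s[0],1,s[1],1,s[2],1,s[3]]
        f=least_squares(res,[.3,.4,.4,.3,0,0,0,0,0,0,o7,0,0],args=(S,),max_nfev=60)
        if best is None or f.cost<best[0]: best=(f.cost,S,f.x)
    print(best[0],best[1],np.round(best[2],3)); json.dump([best[1],list(best[2])],open("fk.json","w"))
    r_=res(best[2],best[1]);print(np.abs(r_[:-9]).max())
E
python3 fk.py
```

```text
0.0013871495203509878 [-1, 1, -1, 1, -1, 1, -1] [ 0.348  0.587  0.345  0.389 -0.065 -0.02  -0.026  0.033  0.024 -0.015
  1.471 -0.005  0.   ]
0.023332622941599972
```

```bash
cat > ik.py <<'E'
from fk import *
S=[-1,1,-1,1,-1,1,-1]
f=least_squares(lambda l:res(np.array([*l,0,0,0,0,0,0,np.pi/2,0,0]),S),[.348,.587,.345,.389])
P=np.array([*f.x,0,0,0,0,0,0,np.pi/2,0,0])
LO=np.array([-3.01,-.46,-1.47,.13,-1,.04,-2.66])+.03; HI=np.array([3.01,2.08,1.51,2.56,4.14,2.09,2.66])-.03
def down(yaw,tilt): return Ro.from_euler("z",yaw,degrees=True)*Ro.from_euler("x",180,degrees=True)*Ro.from_euler("y",tilt,degrees=True)
def ik(pos,R,q0):
    f=lambda q:(lambda pr:np.r_[(pr[0]-pos)*5,(R.inv()*pr[1]).as_rotvec(),.003*(q-q0)])(fk(q,P,S))
    s=least_squares(f,np.clip(q0,LO+1e-3,HI-1e-3),bounds=(LO,HI),max_nfev=60); e=f(s.x)[:6]
    return s.x,np.abs(e).max()
def path(x,y,head,z0,tilts,q0):
    """tip at real height varying; returns furthest tilt reached"""
    q=q0;out=[]
    for t in tilts:
        R=down(head,t); q,e=ik(np.array([x,y,z0])+R.apply([0,0,.033]),R,q)
        if e>.02: break
        out.append((t,q))
    return out
if __name__=="__main__":
    print(np.round(P,3), np.abs(f.fun[:-9]).max())
    q0=D[0][:7]
    for x,y in[(.5,.1),(.62,.05),(.7,.1)]:
        a=np.degrees(np.arctan2(y,x))
        for rel in range(-180,180,30):
            q,e=ik(np.array([x,y,.08]),down(a+rel,0),np.r_[q0[:6],np.clip(q0[6]+np.radians(rel),-2.6,2.6)])
            if e>.02: print(x,rel,"no start",e); continue
            up=path(x,y,a+rel,.08,range(0,91,10),q); dn=path(x,y,a+rel,.08,range(0,-61,-10),q)
            print(x,y,rel,"max",up[-1][0],"min",dn[-1][0],np.round(up[-1][1],2))
E
python3 ik.py
```

```text
[0.266 0.594 0.3   0.342 0.    0.    0.    0.    0.    0.    1.571 0.
 0.   ] 0.22882577098022167
0.5 -180 no start 0.4540291586396294
0.5 -150 no start 0.3496171153169063
0.5 0.1 -120 max 0 min -10 [-0.46  0.86  0.55  2.06 -0.97  0.51 -2.63]
0.5 0.1 -90 max 60 min -60 [-1.2   1.58  1.48  1.91 -0.75  0.76 -2.63]
0.5 0.1 -60 max 10 min -60 [-0.41  0.81  0.22  2.15 -0.05  0.12 -2.63]
0.5 0.1 -30 max 0 min -60 [-0.18  0.81 -0.03  2.06  0.09  0.28 -2.19]
0.5 0.1 0 max 0 min -60 [-0.18  0.81 -0.03  2.06  0.09  0.28 -1.66]
0.5 0.1 30 max 10 min -60 [ 0.16  0.87 -0.61  2.21  1.58  0.37 -2.63]
0.5 0.1 60 max 10 min -60 [ 0.02  0.81 -0.23  2.15  0.1   0.12 -0.56]
0.5 0.1 90 max 90 min -60 [ 0.82  1.69 -1.15  1.72 -0.16  0.87  0.52]
0.5 0.1 120 max 90 min -60 [ 0.44  1.52 -0.69  1.27 -0.34  1.63  0.81]
0.5 0.1 150 max 80 min -30 [ 0.1   1.44 -0.34  0.99 -0.21  2.03  1.09]
0.62 -180 no start 0.7852226224128938
0.62 -150 no start 0.48001228950716296
0.62 -120 no start 0.0978638587867302
0.62 0.05 -90 max 50 min -60 [-0.91  1.5   1.48  1.6  -0.77  0.94 -2.63]
0.62 0.05 -60 max 80 min -60 [-1.12  
[... 588 characters left out ...]
no start 0.46450004245082394
0.7 -120 no start 0.18586513085124534
0.7 0.1 -90 max 40 min -60 [-0.82  1.45  1.48  1.33 -0.85  1.12 -2.63]
0.7 0.1 -60 max 80 min -60 [-1.09  1.76  1.48  1.74 -0.74  0.26 -2.63]
0.7 0.1 -30 max 20 min -40 [-0.33  0.92  0.21  1.71  0.14  0.23 -2.3 ]
0.7 0.1 0 max 20 min -30 [-0.13  0.9  -0.02  1.77  0.1   0.13 -1.66]
0.7 0.1 30 max 20 min -40 [ 0.07  0.92 -0.26  1.71  0.06  0.23 -1.03]
0.7 0.1 60 max 90 min -60 [ 0.81  1.84 -1.44  1.66 -0.03  0.33  0.32]
0.7 0.1 90 max 90 min -60 [ 0.54  1.62 -0.95  1.02 -0.45  1.35  0.56]
0.7 0.1 120 max 70 min -60 [ 0.23  1.6  -1.    0.3  -0.01  2.06  0.45]
0.7 0.1 150 max 40 min -60 [ 0.    1.42 -0.31  0.29 -0.03  2.06  1.04]
```

```bash
python3 - <<'E'
from h import *
a=down(30.9);b=down(115)
p=[.4535,.278,.1]
plan(tip(p,a),tip([.4535,.278,.0035],a),tip(p,a),tip([.45,.36,.17],b),tip([.45,.38,.14],down(115,40)),tip([.45,.38,.11],down(115,85)))
E
```

```text
d [-0.0245 -0.2607  0.2   ] rv [-0.273 -0.013 -0.492]
d [ 0.     -0.      0.0965] rv [0. 0. 0.]
d [ 0.      0.     -0.0965] rv [0. 0. 0.]
d [ 0.0391 -0.0722 -0.07  ] rv [-0.     0.    -1.468]
d [0.0393 0.0085 0.0223] rv [-0.     0.698  0.   ]
d [ 0.0041 -0.      0.0133] rv [ 0.     0.785 -0.   ]
```

Scaled: -0.2607 m is -260.7, -0.24 m is -240, -0.492 rad is -9.84.

```bash
echo '[[[1,-5,-40,20,-1.8,0,-3],[1,-10,-80,50,-3.6,-0.2,-6],[1,-15,-120,80,-5.46,-0.26,-8],[1,-20,-160,110,-5.46,-0.26,-9.84],[1,-24,-200,140,-5.46,-0.26,-9.84],[1,-24.5,-240,170,-5.46,-0.26,-9.84],[1,-24.5,-260.7,200,-5.46,-0.26,-9.84],[1,-24.5,-260.7,200,-5.46,-0.26,-9.84],[1,-24.5,-260.7,200,-5.46,-0.26,-9.84],[1,-24.5,-260.7,200,-5.46,-0.26,-9.84]]]' > rows.txt && python3 steer.py rows.txt 50 | head -3
echo '[[[1,0,0,0,0,0,0],[1,0,0,0,0,0,0]]]' > rows.txt && python3 steer.py rows.txt | head -3
python3 - <<'E'
from h import *
st();a=down(30.9)
plan(tip([.4535,.278,.0035],a))
E
```

```text
clock: 12.75
tool_pos: [0.4478, 0.2809, 0.0668]
eef_rot: [0.962, 0.272, -0.0, 0.003]
clock: 12.95
tool_pos: [0.4484, 0.2813, 0.0671]
eef_rot: [0.963, 0.271, 0.0, 0.003]
t 12.95 tcp [0.4484 0.2813 0.0671] x [ 0.853  0.522 -0.001] z [ 0.002 -0.005 -1.   ] q [-0.38  0.82 -0.45  1.96  0.69  0.53 -2.35] op 88.3 ff 0.0 F [ 0.7  0.  -0. ]
d [0.0027 0.005  0.0966] rv [0.006 0.001 0.01 ]
```

Scaled: 0.0966 m is 96.6, 0.09 m is 90, 0.01 rad is 0.2.

```bash
echo '[[[1,2.7,5,45,0.12,0.02,0.2],[1,2.7,5,90,0.12,0.02,0.2],[1,2.7,5,96.6,0.12,0.02,0.2],[1,2.7,5,96.6,0.12,0.02,0.2],[0,2.7,5,96.6,0.12,0.02,0.2],[0,2.7,5,96.6,0.12,0.02,0.2],[0,2.7,5,96.6,0.12,0.02,0.2],[0,2.7,5,96.6,0.12,0.02,0.2],[0,2.7,5,96.6,0.12,0.02,0.2],[0,2.7,5,96.6,0.12,0.02,0.2]]]' > rows.txt && python3 steer.py rows.txt 55
echo '[[[0,0,0,0,0,0,0],[0,0,0,-50,0,0,0],[0,0,0,-96.5,0,0,0],[0,20,-30,-140,0,0,-3],[0,39,-72,-166.5,0,0,-6],[0,39,-72,-166.5,0,0,-9],[0,39,-72,-166.5,0,0,-12],[0,39,-72,-166.5,0,0,-15],[0,39,-72,-166.5,0,0,-18],[0,39,-72,-166.5,0,0,-21]]]' > rows.txt && python3 steer.py rows.txt
echo '[[[0,0,0,0,0,0,-3],[0,0,0,0,0,0,-6],[0,0,0,0,0,0,-8.36],[0,0,0,0,0,0,-8.36],[0,0,0,0,0,0,-8.36]]]' > rows.txt && python3 steer.py rows.txt
python3 - <<'E'
from h import *
st()
plan(tip([.45,.38,.15],down(115,40)),tip([.45,.38,.12],down(115,90)))
E
```

```text
clock: 13.95
tool_pos: [0.4537, 0.2792, -0.0292]
eef_rot: [0.964, 0.267, 0.001, -0.0]
contact_force: [0.0, -1.3, 5.9]
opening: 0.701
finger_force: 55.0
clock: 14.95
tool_pos: [0.4489, 0.3606, 0.1362]
eef_rot: [0.698, 0.717, -0.001, -0.0]
contact_force: [0.3, -0.5, -2.0]
opening: 0.695
finger_force: 55.0
clock: 15.45
tool_pos: [0.449, 0.3607, 0.1361]
eef_rot: [0.538, 0.843, -0.0, -0.001]
contact_force: [0.0, -0.1, -2.9]
opening: 0.699
finger_force: 55.0
t 15.45 tcp [0.449  0.3607 0.1361] x [-0.422  0.907  0.001] z [-0.002  0.    -1.   ] q [-0.24  0.88 -0.95  1.76  0.86  0.98 -1.11] op 61.5 ff 55.0 F [ 0.  -0.1 -2.9]
d [0.0382 0.009  0.0114] rv [-0.001  0.697 -0.001]
d [0.006  0.     0.0112] rv [ 0.     0.873 -0.   ]
```

Scaled: 0.038 m is 38, 0.032 m is 32, 0.697 rad is 13.94.

```bash
echo '[[[0,8,2,2,0,3,0],[0,16,4,4,0,6,0],[0,24,6,6,0,9,0],[0,32,8,9,0,12,0],[0,38,9,11.4,0,13.94,0],[0,38,9,11.4,0,13.94,0],[0,38,9,11.4,0,13.94,0]]]' > rows.txt && python3 steer.py rows.txt
python3 - <<'E'
from h import *
st()
plan(tip([.45,.38,.12],down(115,90)))
E
echo '[[[0,1,0,2,0,3,0],[0,2,0,4,0,6,0],[0,3,0,6,0,9,0],[0,4,0,8,0,12,0],[0,5,0,10,0,15,0],[0,6,0,11.2,0,17.46,0],[0,6,0,11.2,0,17.46,0],[0,6,0,11.2,0,17.46,0]]]' > rows.txt && python3 steer.py rows.txt
python3 - <<'E'
from h import *
st()
plan(tip([.45,.38,.0745],down(115,90)))
E
```

```text
clock: 16.15
tool_pos: [0.441, 0.3993, 0.1249]
eef_rot: [0.505, 0.793, 0.182, -0.289]
contact_force: [0.2, -0.4, -2.0]
opening: 0.696
finger_force: 55.0
t 16.15 tcp [0.441  0.3993 0.1249] x [-0.324  0.695  0.642] z [-0.273  0.581 -0.767] q [ 0.2   1.21 -1.27  1.82  0.74  0.65 -0.74] op 61.2 ff 55.0 F [ 0.2 -0.4 -2. ]
d [0.0058 0.     0.0113] rv [-0.002  0.874 -0.002]
clock: 16.95
tool_pos: [0.4362, 0.4112, 0.1216]
eef_rot: [0.379, 0.598, 0.378, -0.596]
contact_force: [-0.4, -0.6, 0.4]
opening: 0.698
finger_force: 55.0
t 16.95 tcp [0.4362 0.4112 0.1216] x [-0.002  0.003  1.   ] z [-0.426  0.905 -0.003] q [ 0.42  1.87 -1.46  1.62  0.22  0.79  0.12] op 61.4 ff 55.0 F [-0.4 -0.6  0.4]
d [-0.0471 -0.0007 -0.001 ] rv [-0.004  0.003  0.001]
```

Scaled: -0.035 m is -35, -0.03 m is -30.

```bash
echo '[[[0,-10,0,0,0,0,0],[0,-20,0,0,0,0,0],[0,-30,0,0,0,0,0],[0,-35,0,0,0,0,0],[0,-35,0,0,0,0,0],[0,-35,0,0,0,0,0]]]' > rows.txt && python3 steer.py rows.txt
python3 - <<'E'
from h import *
st()
plan(tip([.45,.38,.0745],down(115,90)))
im=r.snapshot("scene"); cv2.imwrite("pics/s3.png",cv2.resize(im[40:340,112:512,::-1],(800,600),interpolation=cv2.INTER_CUBIC))
E
```

```text
clock: 17.55
tool_pos: [0.4362, 0.41, 0.0856]
eef_rot: [-0.379, -0.596, -0.379, 0.597]
contact_force: [-0.1, 0.3, -2.6]
opening: 0.694
finger_force: 55.0
t 17.55 tcp [0.4362 0.41   0.0856] x [ 0.001 -0.     1.   ] z [-0.424  0.905  0.001] q [ 0.42  1.92 -1.44  1.58  0.24  0.82  0.17] op 61.1 ff 55.0 F [-0.1  0.3 -2.6]
d [-0.0111 -0.0002 -0.0001] rv [-0.002 -0.001 -0.001]
```

View pics/s3.png

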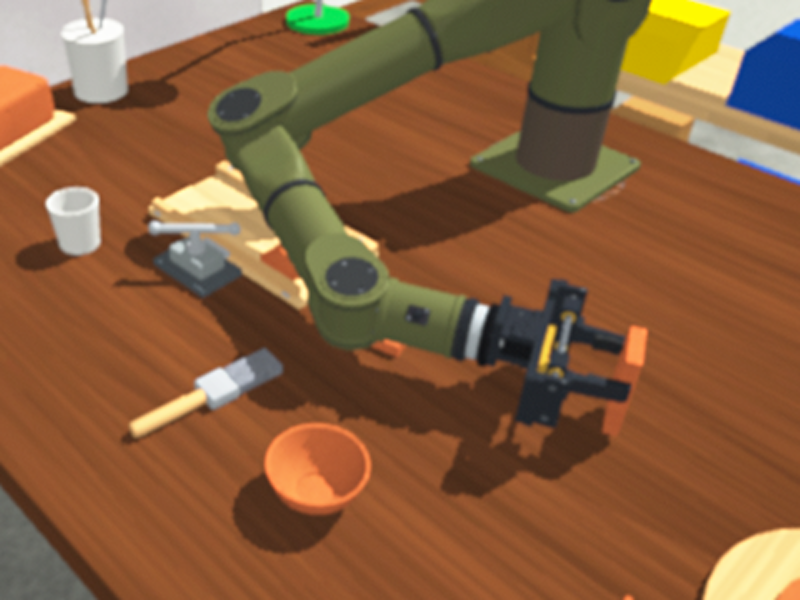

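```bash
echo '[[[0,-6,0,0,0,0,0],[0,-10,0,0,0,0,0],[0,-11.5,0,0,0,0,0],[0,-11.5,0,0,0,0,0]]]' > rows.txt && python3 steer.py rows.txt
echo '[[[0,-1,0,0,0,0,0],[0,-1,0,0,0,0,0]]]' > rows.txt && python3 steer.py rows.txt
```

```text
clock: 18.0
tool_pos: [0.4361, 0.4101, 0.0736]
eef_rot: [-0.38, -0.596, -0.379, 0.597]
contact_force: [-0.4, 0.1, -1.0]
opening: 0.696
finger_force: 55.0
clock: 18.2
tool_pos: [0.4361, 0.41, 0.0734]
eef_rot: [-0.379, -0.596, -0.379, 0.597]
contact_force: [0.0, -0.3, 0.1]
opening: 0.7
finger_force: 55.0
```

```bash
python3 -c "
from h import *
st()"
```

```text
t 18.2 tcp [0.4361 0.41   0.0734] x [ 0.001 -0.001  1.   ] z [-0.425  0.905  0.001] q [ 0.42  1.94 -1.43  1.56  0.25  0.83  0.18] op 61.6 ff 55.0 F [ 0.  -0.3  0.1]
```

```bash
echo '[[[0.85,0,0,0,0,0,0],[0.85,0,0,0,0,0,0],[0.85,0,0,0,0,0,0],[0.85,0,0,-15,0,0,0],[1,0,0,-40,0,0,0],[1,0,0,-70,0,0,0],[1,0,0,-100,0,0,0],[1,50,0,-100,0,0,0],[1,100,0,-100,0,-3,0],[1,130,0,-100,0,-6,0]]]' > rows.txt && python3 steer.py rows.txt|head -3
python3 - <<'E'
from h import *
st()
plan(tip([.46,.36,.21],down(115,30)),tip([.4523,.3754,.15],down(115,0)),tip([.4523,.3754,.088],down(115,0)))
E
```

```text
clock: 19.2
tool_pos: [0.4797, 0.3193, 0.2045]
eef_rot: [0.433, 0.677, 0.32, -0.502]
t 19.2 tcp [0.4797 0.3193 0.2045] x [-0.121  0.265  0.957] z [-0.403  0.868 -0.291] q [ 0.52  1.49 -1.41  1.66  0.18  0.86 -0.03] op 88.1 ff 0.0 F [ 2.1 -0.5  1. ]
d [-0.0041 -0.0008  0.0657] rv [ 0.001 -0.752 -0.003]
d [-0.0316 -0.0005  0.0561] rv [ 0.    -0.524 -0.   ]
d [-0.    -0.     0.062] rv [0. 0. 0.]
```

Scaled: 0.0657 m is 65.7, 0.045 m is 45, -0.752 rad is -15.04.

```bash
echo '[[[1,0,0,10,0,-3,0],[1,0,0,20,0,-6,0],[1,0,0,30,0,-9,0],[1,-2,0,45,0,-12,0],[1,-4,0,65.7,0,-15.04,0],[1,-4,0,65.7,0,-15.04,0],[1,-4,0,65.7,0,-15.04,0]]]' > rows.txt && python3 steer.py rows.txt|head -3
echo '[[[1,-6,0,10,0,-2.6,0],[1,-12,0,20,0,-5.2,0],[1,-20,0,35,0,-8,0],[1,-31.6,0,56,0,-10.48,0],[1,-31.6,0,56,0,-10.48,0],[1,-31.6,0,56,0,-10.48,0]]]' > rows.txt && python3 steer.py rows.txt|head -3
python3 - <<'E'
from h import *
st()
plan(tip([.4523,.3754,.088],down(115,0)))
im=r.snapshot("wrist"); cv2.imwrite("pics/w2.png",im[:,:,::-1])
E
```

```text
clock: 19.9
tool_pos: [0.4499, 0.3776, 0.181]
eef_rot: [0.515, 0.817, 0.138, -0.218]
clock: 20.5
tool_pos: [0.4515, 0.3747, 0.1137]
eef_rot: [0.536, 0.844, -0.002, -0.001]
t 20.5 tcp [0.4515 0.3747 0.1137] x [-0.425  0.905 -0.   ] z [-0.004 -0.002 -1.   ] q [-0.45  0.81 -0.57  1.75  0.6   0.76 -0.89] op 87.6 ff 0.0 F [ 1.1 -1.1 -0.3]
d [0.0003 0.0013 0.0587] rv [-0.005  0.     0.002]
```

View pics/w2.png

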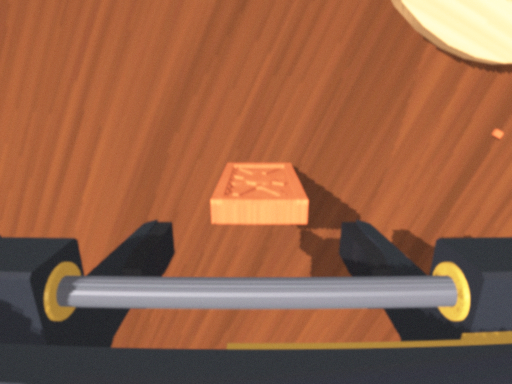

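```bash
echo '[[[1,0,1,30,-0.1,0,0.04],[1,0,1,58.7,-0.1,0,0.04],[1,0,1,58.7,-0.1,0,0.04],[0,0,1,58.7,-0.1,0,0.04],[0,0,1,58.7,-0.1,0,0.04],[0,0,1,58.7,-0.1,0,0.04],[0,0,1,58.7,-0.1,0,0.04],[0,0,1,58.7,-0.1,0,0.04]]]' > rows.txt && python3 steer.py rows.txt
echo '[[[0,0,0,0,0,0,0],[0,0,0,0,0,0,0],[0,0,0,-8,0,0,0],[0,0,0,-8,0,0,0]]]' > rows.txt && python3 steer.py rows.txt
python3 - <<'E'
from h import *
st()
plan(tip([.4523,.3754,.095],down(115,35)),tip([.4523,.3754,.052],down(115,70)))
E
```

```text
clock: 21.35
tool_pos: [0.4536, 0.3767, 0.058]
eef_rot: [0.537, 0.843, 0.003, 0.002]
contact_force: [-0.2, -1.2, 6.4]
opening: 0.697
finger_force: 54.9
clock: 21.75
tool_pos: [0.4533, 0.3768, 0.0657]
eef_rot: [0.537, 0.843, 0.002, 0.002]
contact_force: [-0.4, 0.4, -2.0]
opening: 0.695
finger_force: 54.9
t 21.75 tcp [0.4533 0.3768 0.0657] x [-0.423  0.906 -0.   ] z [ 0.005  0.002 -1.   ] q [-0.48  0.88 -0.51  1.78  0.67  0.66 -0.95] op 61.2 ff 54.9 F [-0.4  0.4 -2. ]
d [ 0.0181 -0.0014 -0.0023] rv [0.005 0.611 0.002]
d [-0.0057 -0.      0.0293] rv [ 0.     0.611 -0.   ]
```

Scaled: 0.018 m is 18, 0.013 m is 13, 0.611 rad is 12.22.

```bash
echo '[[[0,4,0,-5,0,3,0],[0,9,0,-6,0,6,0],[0,13,0,-5,0,9,0],[0,18,-1,-2.3,0.1,12.22,0],[0,18,-1,-2.3,0.1,12.22,0],[0,18,-1,-2.3,0.1,12.22,0]]]' > rows.txt && python3 steer.py rows.txt|head -3
echo '[[[0,-1,0,5,0,3,0],[0,-2,0,12,0,6,0],[0,-4,0,20,0,9,0],[0,-5.7,0,29.3,0,12.22,0],[0,-5.7,0,29.3,0,12.22,0],[0,-5.7,0,29.3,0,12.22,0]]]' > rows.txt && python3 steer.py rows.txt
python3 - <<'E'
from h import *
st()
plan(tip([.4523,.3754,.042],down(115,70)))
E
```

```text
clock: 22.35
tool_pos: [0.4448, 0.3906, 0.0656]
eef_rot: [0.514, 0.804, 0.16, -0.254]
clock: 22.95
tool_pos: [0.4379, 0.4051, 0.0399]
eef_rot: [0.439, 0.692, 0.306, -0.484]
contact_force: [0.2, 0.9, 0.2]
opening: 0.699
finger_force: 54.9
t 22.95 tcp [0.4379 0.4051 0.0399] x [-0.145  0.311  0.939] z [-0.402  0.849 -0.344] q [ 0.38  1.72 -1.33  1.68  0.46  0.66 -0.09] op 61.5 ff 54.9 F [0.2 0.9 0.2]
d [-0.0093  0.0005  0.0013] rv [-0.005  0.002 -0.   ]
```

```bash
echo '[[[0,-4,0,0,0,0,0],[0,-8.5,0,0,0,0,0],[0,-8.5,0,0,0,0,0]]]' > rows.txt && python3 steer.py rows.txt
echo '[[[0.85,0,0,0,0,0,0],[0.85,0,0,0,0,0,0],[0.85,0,0,0,0,0,0],[0.85,0,0,-20,0,0,0],[1,0,0,-60,0,0,0],[1,30,0,-100,0,0,0],[1,70,0,-120,0,-3,0],[1,100,0,-120,0,-6,0],[1,100,0,-120,0,-9,0],[1,100,0,-120,0,-9,0]]]' > rows.txt && python3 steer.py rows.txt|head -3
python3 - <<'E'
from h import *
st(); print(tiles())
im=r.snapshot("top"); cv2.imwrite("pics/t4.png",im[:,:,::-1])
E
```

```text
clock: 23.25
tool_pos: [0.442, 0.4002, 0.0337]
eef_rot: [0.439, 0.694, 0.307, -0.481]
contact_force: [-0.2, -0.2, -2.1]
opening: 0.701
finger_force: 54.9
clock: 24.25
tool_pos: [0.4723, 0.3342, 0.1746]
eef_rot: [0.492, 0.786, 0.204, -0.314]
t 24.25 tcp [0.4723 0.3342 0.1746] x [-0.318  0.645  0.695] z [-0.292  0.63  -0.719] q [ 0.34  1.15 -1.27  1.76  0.44  0.74 -0.39] op 88.1 ff 0.0 F [0.4 0.8 0.7]
[(0.4383, -0.0994, 130, 72, 69.0), (0.4393, 0.4002, 105, 64, -64.3), (0.486, 0.0851, 75, 63, 14.6), (0.5554, 0.6533, 171, 98, 4.9), (0.6016, -0.7309, 172, 109, 13.8), (0.8119, 0.225, 78, 62, 61.8)]
```

View pics/t4.png

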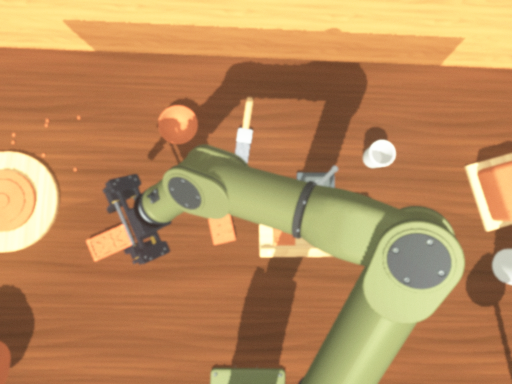

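```bash
python3 - <<'E'
from h import *
plan(tip([.4405,.4,.09],down(115.3)))
E
echo '[[[1,0,0,0,0,-3,0],[1,0,0,0,0,-6,0],[1,0,0,20,0,-9,0],[1,0,0,40,0,-12,0],[1,0,0,50,0,-15.4,0],[1,0,0,50,0,-15.4,0],[1,0,0,50,0,-15.4,0]]]' > rows.txt && python3 steer.py rows.txt|head -3
python3 - <<'E'
from h import *
st(); print(tiles())
plan(tip([.4405,.4,.08],down(115.3)),tip([.4405,.4,.004],down(115.3)))
E
```

```text
d [-0.021   0.0004  0.1333] rv [ 0.001 -0.77  -0.   ]
clock: 25.05
tool_pos: [0.4572, 0.3615, 0.1283]
eef_rot: [0.535, 0.845, -0.002, -0.002]
t 25.05 tcp [0.4572 0.3615 0.1283] x [-0.427  0.904  0.002] z [-0.006 -0.001 -1.   ] q [-0.34  0.83 -0.73  1.75  0.7   0.85 -0.96] op 87.8 ff 0.0 F [ 1.1 -0.7 -0.2]
[(0.4488, 0.3792, 71, 62, -63.6), (0.5022, 0.0899, 109, 61, 14.6), (0.4976, -0.19, 333, 162, -88.7), (0.5698, 0.6545, 147, 98, 4.9), (0.6094, -0.7089, 180, 103, -2.1), (0.7887, 0.2046, 79, 62, -38.7)]
d [0.045  0.001  0.0813] rv [-0.005 -0.001 -0.005]
d [-0.    -0.     0.076] rv [0. 0. 0.]
```

Scaled: 0.157 m is 157, 0.11 m is 110, -0.005 rad is -0.1.

```bash
echo '[[[1,20,1,30,-0.1,0,-0.1],[1,44,1,70,-0.1,0,-0.1],[1,44,1,110,-0.1,0,-0.1],[1,44,1,157,-0.1,0,-0.1],[1,44,1,157,-0.1,0,-0.1],[0,44,1,157,-0.1,0,-0.1],[0,44,1,157,-0.1,0,-0.1],[0,44,1,157,-0.1,0,-0.1],[0,44,1,157,-0.1,0,-0.1],[0,44,1,157,-0.1,0,-0.1]]]' > rows.txt && python3 steer.py rows.txt 45
echo '[[[0,0,0,0,0,0,0],[0,0,0,-50,0,0,0],[0,0,0,-100,0,0,0],[0,0,0,-100,0,0,0]]]' > rows.txt && python3 steer.py rows.txt
python3 - <<'E'
from h import *
st()
b=down(th+180)
plan(tip([.5,.12,.1],b),tip(jig(.005,-.098,.1),b),tip(jig(.005,-.098,.017),b))
E
```

```text
clock: 26.1
tool_pos: [0.4414, 0.4008, -0.0259]
eef_rot: [0.535, 0.845, 0.002, 0.001]
contact_force: [0.3, 0.7, -2.3]
opening: 0.697
finger_force: 45.0
clock: 26.5
tool_pos: [0.4428, 0.4056, 0.0802]
eef_rot: [0.534, 0.845, 0.008, 0.001]
contact_force: [0.3, 1.4, -2.6]
opening: 0.697
finger_force: 45.0
t 26.5 tcp [0.4428 0.4056 0.0802] x [-0.429  0.903  0.007] z [ 0.01   0.013 -1.   ] q [-0.45  0.9  -0.67  1.75  0.78  0.77 -1.08] op 61.4 ff 45.0 F [ 0.3  1.4 -2.6]
d [-0.2826 -0.071   0.0101] rv [ 0.017  0.002 -1.159]
d [ 0.0064 -0.4057 -0.    ] rv [0. 0. 0.]
d [ 0.    -0.     0.083] rv [0. 0. 0.]
```

Scaled: -0.2826 m is -282.6, -0.24 m is -240, 0.017 rad is 0.34.

```bash
echo '[[[0,-40,-10,10,0.34,0,-3],[0,-80,-20,10,0.34,0,-6],[0,-120,-30,10,0.34,0,-9],[0,-160,-40,10,0.34,0,-12],[0,-200,-50,10,0.34,0,-15],[0,-240,-60,10,0.34,0,-18],[0,-282.6,-71,10,0.34,0,-21],[0,-282.6,-71,10,0.34,0,-23.18],[0,-282.6,-71,10,0.34,0,-23.18],[0,-282.6,-71,10,0.34,0,-23.18]]]' > rows.txt && python3 steer.py rows.txt
echo '[[[0,0,-50,0,0,0,0],[0,0,-100,0,0,0,0],[0,3,-150,0,0,0,0],[0,3,-200,0,0,0,0],[0,3,-250,0,0,0,0],[0,3,-300,0,0,0,0],[0,3,-350,0,0,0,0],[0,6.4,-400,0,0,0,0],[0,6.4,-405.7,0,0,0,0],[0,6.4,-405.7,0,0,0,0]]]' > rows.txt && python3 steer.py rows.txt | head -3
echo '[[[0,0,0,0,0,0,0],[0,0,0,0,0,0,0],[0,0,0,0,0,0,0]]]' > rows.txt && python3 steer.py rows.txt
python3 - <<'E'
from h import *
st()
b=down(th+180)
plan(tip(jig(.005,-.098,.019),b))
E
```

```text
clock: 27.5
tool_pos: [0.4976, 0.1165, 0.0632]
eef_rot: [-0.015, 1.0, -0.005, -0.003]
contact_force: [0.1, 0.5, -1.5]
opening: 0.696
finger_force: 45.0
clock: 28.5
tool_pos: [0.5045, -0.2909, 0.0673]
eef_rot: [-0.014, 1.0, -0.005, -0.002]
clock: 28.8
tool_pos: [0.5048, -0.2881, 0.0679]
eef_rot: [-0.017, 1.0, -0.005, -0.002]
contact_force: [0.2, -0.3, -2.3]
opening: 0.697
finger_force: 45.0
t 28.8 tcp [ 0.5048 -0.2881  0.0679] x [-0.999 -0.035  0.005] z [-0.004 -0.01  -1.   ] q [ 0.93  0.99 -0.93  1.79  1.01  0.92  1.13] op 61.3 ff 45.0 F [ 0.2 -0.3 -2.3]
d [-0.002   0.0032  0.0819] rv [-0.01  -0.005  0.003]
```

Scaled: 0.081 m is 81, 0.065 m is 65, -0.01 rad is -0.2.

```bash
echo '[[[0,-2,3,30,-0.2,-0.1,0.06],[0,-2,3,65,-0.2,-0.1,0.06],[0,-2,3,81,-0.2,-0.1,0.06],[0,-2,3,81,-0.2,-0.1,0.06],[0,-2,3,81,-0.2,-0.1,0.06]]]' > rows.txt && python3 steer.py rows.txt
echo '[[[0.82,0,0,0,0,0,0],[0.82,0,0,0,0,0,0],[0.82,0,0,0,0,0,0],[0.82,0,0,-30,0,0,0],[0.82,0,0,-70,0,0,0],[0.82,0,0,-110,0,0,0],[1,0,40,-130,0,0,0],[1,0,90,-130,0,0,0],[1,0,140,-130,0,0,0],[1,0,190,-130,0,0,0]]]' > rows.txt && python3 steer.py rows.txt | head -3
echo '[[[1,0,50,0,0,0,0],[1,0,100,0,0,0,0],[1,0,150,0,0,0,0],[1,0,150,0,0,0,0],[1,0,150,0,0,0,0]]]' > rows.txt && python3 steer.py rows.txt | head -3
python3 - <<'E'
from h import *
st();print(tiles())
e=.0
for h in(14.6,194.6):
    c=np.array([.502,.09]); hd=np.array([np.cos(np.radians(h)),np.sin(np.radians(h))])
    p=[*(c+.018*hd),0]; print(h,p)
    plan(tip(np.array(p)+[0,0,.08],down(h)),tip(np.array(p)+[0,0,.0035],down(h)),tip([.45,.36,.14],down(115)))
im=r.snapshot("top"); cv2.imwrite("pics/t5.png",cv2.resize(im[120:300,90:390,::-1],(800,480),interpolation=cv2.INTER_CUBIC))
E
```

```text
clock: 29.3
tool_pos: [0.5062, -0.2873, -0.0131]
eef_rot: [-0.015, 1.0, 0.0, 0.0]
contact_force: [0.6, 0.3, -2.9]
opening: 0.698
finger_force: 45.0
clock: 30.3
tool_pos: [0.5003, -0.0967, 0.1172]
eef_rot: [-0.014, 1.0, -0.0, 0.001]
clock: 30.8
tool_pos: [0.4961, 0.0532, 0.1169]
eef_rot: [-0.016, 1.0, -0.0, 0.0]
t 30.8 tcp [0.4961 0.0532 0.1169] x [-0.999 -0.032 -0.001] z [ 0.001 -0.001 -1.   ] q [ 0.35  0.83 -0.95  2.    0.95  0.83  0.44] op 88.0 ff 0.0 F [ 0.2 -0.2  0.5]
[(0.4963, -0.307, 138, 112, -4.2), (0.5488, -0.1258, 124, 102, 70.5), (0.5566, 0.6534, 173, 98, 4.9), (0.621, -0.7093, 222, 103, -2.1), (0.7972, 0.2148, 111, 78, 60.6)]
14.6 [np.float64(0.5194187650686755), np.float64(0.09453724844837605), 0]
d [-0.0246  0.0428  0.0694] rv [-0.     0.003  2.915]
d [-0.     -0.      0.0765] rv [0. 0. 0.]
d [-0.0003 -0.2744 -0.1365] rv [ 0.     0.    -1.752]
194.6 [np.float64(0.48458123493132454), np.float64(0.08546275155162394), 0]
d [0.0105 0.0347 0.0695] rv [-0.002 -0.    -0.226]
d [-0.     -0.      0.0765] rv [0. 0. 0.]
d [-0.0357  0.2744 -0.1365] rv [-0.    -0.     1.389]
```

View pics/t5.png

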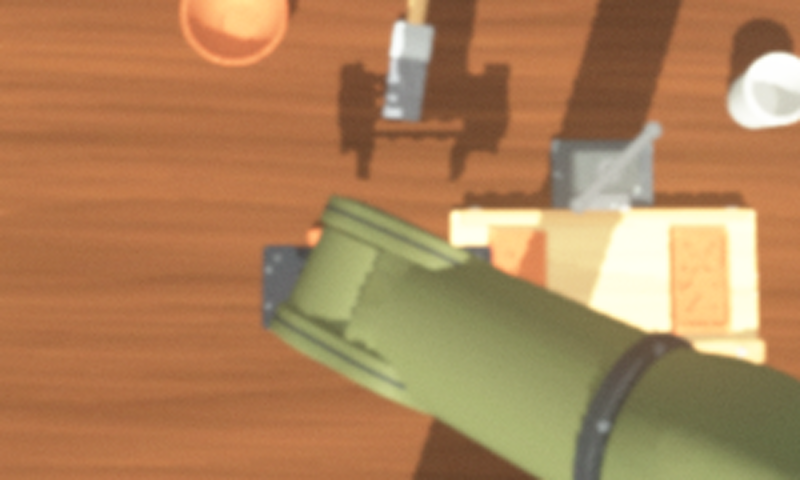

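Scaled: 0.0695 m is 69.5, 0.0347 m is 34.7, -0.226 rad is -4.52.

```bash
echo '[[[1,5,20,30,0,0,-2],[1,10.5,34.7,69.5,0,0,-4.52],[1,10.5,34.7,69.5,0,0,-4.52],[1,10.5,34.7,69.5,0,0,-4.52],[1,10.5,34.7,69.5,0,0,-4.52]]]' > rows.txt && python3 steer.py rows.txt 55 | head -3
python3 - <<'E'
from h import *
st()
im=r.snapshot("wrist"); hsv=cv2.cvtColor(im,cv2.COLOR_RGB2HSV)
m=((hsv[...,0]<22)&(hsv[...,1]<200)&(hsv[...,2]>225)).astype(np.uint8)*255; print(rects(m,.018,500,90000,"wrist"))
cv2.imwrite("pics/w3.png",im[:,:,::-1])
plan(tip([.4846,.0855,.0035],down(194.6)))
E
```

```text
clock: 31.4
tool_pos: [0.4858, 0.0847, 0.0481]
eef_rot: [-0.125, 0.992, -0.001, 0.001]
t 31.4 tcp [0.4858 0.0847 0.0481] x [-0.969 -0.247 -0.002] z [ 0.002 -0.001 -1.   ] q [ 0.24  0.95 -0.88  2.06  1.16  0.75  0.41] op 87.9 ff 0.0 F [-0.4 -0.5  0.6]
[(0.4987, 0.088, 104, 62, 14.5), (0.5209, -0.0708, 99, 29, -16.3)]
d [0.0013 0.001  0.0778] rv [-0.001  0.002 -0.005]
```

View pics/w3.png

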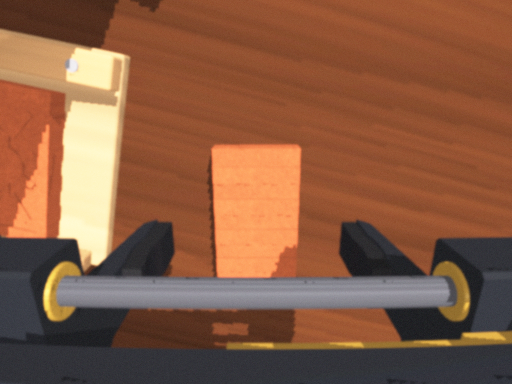

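Tile B is plain side up, centred between the fingers (columns 212 to 301). Next I'll grip it, lift it, and turn to heading 115.

Scaled: 0.0778 m is 77.8, 0.04 m is 40, -0.005 rad is -0.1.

```bash
echo '[[[1,1,1,40,0,0,0],[1,1,1,77.8,0,0,-0.1],[1,1,1,77.8,0,0,-0.1],[0,1,1,77.8,0,0,-0.1],[0,1,1,77.8,0,0,-0.1],[0,1,1,77.8,0,0,-0.1],[0,1,1,77.8,0,0,-0.1],[0,1,1,77.8,0,0,-0.1],[0,1,1,77.8,0,0,-0.1],[0,1,1,77.8,0,0,-0.1]]]' > rows.txt && python3 steer.py rows.txt 55
echo '[[[0,0,0,-50,0,0,0],[0,0,0,-100,0,0,0],[0,-5,40,-136.5,0,0,3],[0,-10,80,-136.5,0,0,6],[0,-15,120,-136.5,0,0,9],[0,-20,160,-136.5,0,0,12],[0,-25,200,-136.5,0,0,15],[0,-30,240,-136.5,0,0,18],[0,-35.7,274.4,-136.5,0,0,21],[0,-35.7,274.4,-136.5,0,0,24]]]' > rows.txt && python3 steer.py rows.txt
echo '[[[0,0,0,0,0,0,3],[0,0,0,0,0,0,3.78],[0,0,0,0,0,0,3.78],[0,0,0,0,0,0,3.78]]]' > rows.txt && python3 steer.py rows.txt | head -2
python3 - <<'E'
from h import *
st()
plan(tip([.45,.38,.15],down(115,40)),tip([.45,.38,.12],down(115,90)))
E
```

```text
clock: 32.45
tool_pos: [0.4841, 0.0856, -0.0301]
eef_rot: [-0.129, 0.992, -0.001, 0.001]
contact_force: [-0.3, -2.7, 5.8]
opening: 0.693
finger_force: 55.0
clock: 33.45
tool_pos: [0.4446, 0.3692, 0.1062]
eef_rot: [0.453, 0.892, 0.003, -0.002]
contact_force: [0.4, 1.1, -2.6]
opening: 0.7
finger_force: 54.9
clock: 33.85
tool_pos: [0.4472, 0.3611, 0.1053]
t 33.85 tcp [0.4472 0.3611 0.1053] x [-0.428  0.904 -0.   ] z [-0.001 -0.001 -1.   ] q [-0.42  0.82 -0.6   1.8   0.66  0.74 -0.94] op 61.2 ff 54.9 F [ 0.9  0.3 -2.3]
d [ 0.0371  0.0108 -0.0194] rv [-0.003  0.698  0.006]
d [0.006  0.     0.0112] rv [ 0.     0.873 -0.   ]
```

Units first: shifts go in mm and turns go in units of 0.05 rad. So 0.0371 m is 37.1, 0.032 m is 32, 0.698 rad is 13.96.

```bash
echo '[[[0,8,2,-15,0,2,0],[0,16,5,-19.4,0,5,0],[0,24,8,-19.4,0,8,0],[0,32,10.8,-19.4,0,11,0],[0,37.1,10.8,-19.4,-0.06,13.96,0.12],[0,37.1,10.8,-19.4,-0.06,13.96,0.12],[0,37.1,10.8,-19.4,-0.06,13.96,0.12]]]' > rows.txt && python3 steer.py rows.txt
echo '[[[0,1,0,2,0,3,0],[0,2,0,4,0,6,0],[0,3,0,6,0,9,0],[0,4,0,8,0,12,0],[0,5,0,10,0,15,0],[0,6,0,11.2,0,17.46,0],[0,6,0,11.2,0,17.46,0],[0,6,0,11.2,0,17.46,0]]]' > rows.txt && python3 steer.py rows.txt
python3 - <<'E'
from h import *
st()
plan(tip([.45,.38,.0845],down(115,90)),tip([.45,.38,.073],down(115,90)))
E
```

```text
clock: 34.55
tool_pos: [0.4415, 0.3986, 0.1242]
eef_rot: [0.506, 0.792, 0.183, -0.288]
contact_force: [-0.1, 0.5, -2.4]
opening: 0.697
finger_force: 54.9
clock: 35.35
tool_pos: [0.4363, 0.4119, 0.1215]
eef_rot: [0.38, 0.599, 0.379, -0.595]
contact_force: [-0.1, -0.3, -1.4]
opening: 0.699
finger_force: 54.9
t 35.35 tcp [0.4363 0.4119 0.1215] x [-0.005  0.004  1.   ] z [-0.424  0.906 -0.005] q [ 0.42  1.87 -1.45  1.62  0.21  0.78  0.14] op 61.5 ff 54.9 F [-0.1 -0.3 -1.4]
d [-0.037  -0.0012 -0.0015] rv [-0.001  0.005  0.003]
d [-0.0115 -0.      0.    ] rv [0. 0. 0.]
```

```bash
echo '[[[0,-10,0,0,0,0.1,0],[0,-20,-1,0,0,0.1,0],[0,-30,-1,-1.5,0,0.1,0],[0,-36,-1,-1.5,0,0.1,0.06],[0,-42,-1,-1.5,0,0.1,0.06],[0,-42,-1,-1.5,0,0.1,0.06]]]' > rows.txt && python3 steer.py rows.txt
echo '[[[0,-2,0,0,0,0,0],[0,-4,0,0,0,0,0],[0,-4,0,0,0,0,0]]]' > rows.txt && python3 steer.py rows.txt
echo '[[[0,-1.5,0,0,0,0,0],[0,-1.5,0,0,0,0,0]]]' > rows.txt && python3 steer.py rows.txt
```

```text
clock: 35.95
tool_pos: [0.4362, 0.4083, 0.077]
eef_rot: [-0.381, -0.594, -0.38, 0.598]
contact_force: [-0.2, 0.4, -3.1]
opening: 0.698
finger_force: 54.9
clock: 36.25
tool_pos: [0.4363, 0.4084, 0.0759]
eef_rot: [-0.379, -0.594, -0.381, 0.598]
contact_force: [0.1, -0.0, 1.3]
opening: 0.697
finger_force: 54.9
clock: 36.45
tool_pos: [0.4362, 0.4084, 0.0759]
eef_rot: [-0.379, -0.593, -0.382, 0.599]
contact_force: [0.1, -1.7, 5.4]
opening: 0.698
finger_force: 54.9
```

Scaled: 0.13 m is 130, -0.1 m is -100, -0.3 rad is -6.

```bash
echo '[[[0.85,0,0,0,0,0,0],[0.85,0,0,0,0,0,0],[0.85,0,0,0,0,0,0],[0.85,0,0,-15,0,0,0],[1,0,0,-40,0,0,0],[1,0,0,-70,0,0,0],[1,0,0,-100,0,0,0],[1,50,0,-100,0,0,0],[1,100,0,-100,0,-3,0],[1,130,0,-100,0,-6,0]]]' > rows.txt && python3 steer.py rows.txt|head -3
python3 - <<'E'
from h import *
st()
plan(tip([.46,.36,.21],down(115,30)),tip([.4528,.373,.15],down(115,0)))
E
echo '[[[1,0,0,10,0,-3,0],[1,0,0,20,0,-6,0],[1,0,0,30,0,-9,0],[1,-2,0,45,0,-12,0],[1,-4,0,65.7,0,-15.04,0],[1,-4,0,65.7,0,-15.04,0],[1,-4,0,65.7,0,-15.04,0]]]' > rows.txt && python3 steer.py rows.txt|head -3
echo '[[[1,-6,0,10,0,-2.6,0],[1,-12,0,20,0,-5.2,0],[1,-20,0,35,0,-8,0],[1,-31.6,0,56,0,-10.48,0],[1,-31.6,0,56,0,-10.48,0],[1,-31.6,0,56,0,-10.48,0]]]' > rows.txt && python3 steer.py rows.txt|head -3
python3 - <<'E'
from h import *
st()
plan(tip([.4528,.373,.088],down(115,0)))
im=r.snapshot("wrist"); cv2.imwrite("pics/w4.png",im[:,:,::-1])
hsv=cv2.cvtColor(im,cv2.COLOR_RGB2HSV); m=((hsv[...,0]<22)&(hsv[...,1]<200)&(hsv[...,2]>235)).astype(np.uint8)*255; print(rects(m,.11,500,90000,"wrist"))
E
```

```text
clock: 37.45
tool_pos: [0.4802, 0.317, 0.2034]
eef_rot: [0.434, 0.674, 0.321, -0.503]
t 37.45 tcp [0.4802 0.317  0.2034] x [-0.116  0.263  0.958] z [-0.4    0.87  -0.287] q [ 0.52  1.49 -1.4   1.66  0.17  0.86 -0.03] op 88.2 ff 0.0 F [ 1.5 -0.7  1.9]
d [-0.0027 -0.0005  0.0676] rv [ 0.003 -0.756 -0.008]
d [-0.0337 -0.001   0.055 ] rv [ 0.    -0.524 -0.   ]
clock: 38.15
tool_pos: [0.4507, 0.3754, 0.1806]
eef_rot: [0.517, 0.815, 0.139, -0.22]
clock: 38.75
tool_pos: [0.4518, 0.3728, 0.1134]
eef_rot: [0.538, 0.843, -0.002, -0.003]
t 38.75 tcp [0.4518 0.3728 0.1134] x [-0.421  0.907  0.004] z [-0.008  0.001 -1.   ] q [-0.45  0.81 -0.56  1.75  0.59  0.76 -0.88] op 88.0 ff 0.0 F [ 0.5 -0.4  0. ]
d [-0.0005  0.0014  0.0584] rv [-0.006 -0.004 -0.002]
[(0.4481, 0.3818, 63, 40, 24.8)]
```

Scaled: 0.058 m is 58, 0.03 m is 30, -0.006 rad is -0.12.

```bash
echo '[[[1,0,1,30,-0.12,-0.08,0],[1,0,1,58,-0.12,-0.08,0],[1,0,1,58,-0.12,-0.08,0],[0,0,1,58,-0.12,-0.08,0],[0,0,1,58,-0.12,-0.08,0],[0,0,1,58,-0.12,-0.08,0],[0,0,1,58,-0.12,-0.08,0],[0,0,1,58,-0.12,-0.08,0]]]' > rows.txt && python3 steer.py rows.txt
echo '[[[0,0,0,0,0,0,0],[0,0,0,0,0,0,0],[0,0,0,-8,0,0,0],[0,0,0,-8,0,0,0]]]' > rows.txt && python3 steer.py rows.txt
python3 - <<'E'
from h import *
st()
plan(tip([.4523,.3754,.095],down(115,35)),tip([.4523,.3754,.052],down(115,70)))
E
```

```text
clock: 39.6
tool_pos: [0.4532, 0.3748, 0.0583]
eef_rot: [0.538, 0.843, 0.002, 0.001]
contact_force: [-0.7, -1.6, 6.7]
opening: 0.697
finger_force: 54.8
clock: 40.0
tool_pos: [0.4534, 0.3751, 0.0661]
eef_rot: [0.538, 0.843, 0.002, 0.001]
contact_force: [-0.0, -0.3, -2.9]
opening: 0.699
finger_force: 54.8
t 40.0 tcp [0.4534 0.3751 0.0661] x [-0.421  0.907  0.   ] z [ 0.004  0.003 -1.   ] q [-0.48  0.87 -0.51  1.78  0.66  0.65 -0.94] op 61.5 ff 54.8 F [-0.  -0.3 -2.9]
d [ 0.0196 -0.0009 -0.0018] rv [ 0.006  0.61  -0.   ]
d [-0.0057 -0.      0.0293] rv [ 0.     0.611 -0.   ]
```

Scaled: 0.0196 m is 19.6, 0.014 m is 14, 0.61 rad is 12.2.

```bash
echo '[[[0,4,0,-5,0,3,0],[0,9,0,-6,0,6,0],[0,14,0,-5,0,9,0],[0,19.6,-1,-1.8,0.12,12.2,0],[0,19.6,-1,-1.8,0.12,12.2,0],[0,19.6,-1,-1.8,0.12,12.2,0]]]' > rows.txt && python3 steer.py rows.txt|head -3
echo '[[[0,-1,0,5,0,3,0],[0,-2,0,12,0,6,0],[0,-4,0,20,0,9,0],[0,-5.7,0,29.3,0,12.22,0],[0,-5.7,0,29.3,0,12.22,0],[0,-5.7,0,29.3,0,12.22,0]]]' > rows.txt && python3 steer.py rows.txt
echo '[[[0,-4,0,0,0,0,0],[0,-8.5,0,0,0,0,0],[0,-8.5,0,0,0,0,0]]]' > rows.txt && python3 steer.py rows.txt
python3 -c "
from h import *
st()"
echo '[[[0.85,0,0,0,0,0,0],[0.85,0,0,0,0,0,0],[0.85,0,0,0,0,0,0],[0.85,0,0,-20,0,0,0],[1,0,0,-60,0,0,0],[1,30,0,-100,0,0,0],[1,70,0,-120,0,-3,0],[1,100,0,-120,0,-6,0],[1,100,0,-120,0,-9,0],[1,100,0,-120,0,-9,0]]]' > rows.txt && python3 steer.py rows.txt|head -3
python3 - <<'E'
from h import *
st(); print(tiles())
plan(tip([.4405,.4,.09],down(115.3)))
E
echo '[[[1,0,0,0,0,-3,0],[1,0,0,0,0,-6,0],[1,0,0,20,0,-9,0],[1,0,0,40,0,-12,0],[1,0,0,50,0,-15.4,0],[1,0,0,50,0,-15.4,0],[1,0,0,50,0,-15.4,0]]]' > rows.txt && python3 steer.py rows.txt|head -3
python3 - <<'E'
from h import *
st(); print(tiles())
plan(tip([.4405,.399,.004],down(115.3)))
E
```

```text
clock: 40.6
tool_pos: [0.4442, 0.3902, 0.0654]
eef_rot: [0.515, 0.803, 0.159, -0.254]
clock: 41.2
tool_pos: [0.4374, 0.4048, 0.0394]
eef_rot: [0.44, 0.692, 0.306, -0.484]
contact_force: [0.4, 0.2, -1.4]
opening: 0.696
finger_force: 54.9
clock: 41.5
tool_pos: [0.4412, 0.4, 0.0334]
eef_rot: [0.44, 0.694, 0.307, -0.481]
contact_force: [-0.4, -0.9, -2.7]
opening: 0.701
finger_force: 54.9
t 41.5 tcp [0.4412 0.4    0.0334] x [-0.151  0.315  0.937] z [-0.397  0.849 -0.349] q [ 0.38  1.72 -1.32  1.67  0.46  0.66 -0.08] op 61.7 ff 54.9 F [-0.4 -0.9 -2.7]
clock: 42.5
tool_pos: [0.4717, 0.3341, 0.1747]
eef_rot: [0.493, 0.785, 0.204, -0.314]
t 42.5 tcp [0.4717 0.3341 0.1747] x [-0.316  0.646  0.695] z [-0.292  0.63  -0.719] q [ 0.34  1.15 -1.26  1.76  0.44  0.74 -0.39] op 88.0 ff 0.0 F [-0.3  0.7 -0.1]
[(0.4305, -0.1148, 163, 71, 67.2), (0.4383, 0.4003, 106, 64, -63.6), (0.5554, 0.6533, 171, 98, 4.9), (0.621, -0.7093, 222, 103, -2.1), (0.8119, 0.2253, 78, 61, 61.8)]
d [-0.0247  0.0003  0.1341] rv [ 0.004 -0.768  0.002]
clock: 43.25
tool_pos: [0.4564, 0.3617, 0.1287]
eef_rot: [0.536, 0.845, -0.002, -0.002]
t 43.25 tcp [0.4564 0.3617 0.1287] x [-0.426  0.905  0.001] z [-0.007 -0.002 -1.   ] q [-0.34  0.83 -0.72  1.75  0.7   0.85 -0.95] op 88.0 ff 0.0 F [ 0.7 -0.4 -0.1]
[(0.448, 0.3793, 72, 62, -64.6), (0.5686, 0.6544, 144, 98, 4.9), (0.6065, -0.7088, 192, 103, -2.1), (0.7899, 0.2012, 80, 75, 63.8)]
d [0.0437 0.0018 0.1576] rv [-0.007 -0.    -0.006]
```

Scaled: 0.157 m is 157, 0.11 m is 110, -0.007 rad is -0.14.

```bash
echo '[[[1,20,1,30,-0.1,0,-0.1],[1,43,1.8,70,-0.14,0,-0.12],[1,43,1.8,110,-0.14,0,-0.12],[1,43,1.8,157,-0.14,0,-0.12],[1,43,1.8,157,-0.14,0,-0.12],[0,43,1.8,157,-0.14,0,-0.12],[0,43,1.8,157,-0.14,0,-0.12],[0,43,1.8,157,-0.14,0,-0.12],[0,43,1.8,157,-0.14,0,-0.12],[0,43,1.8,157,-0.14,0,-0.12]]]' > rows.txt && python3 steer.py rows.txt 45
echo '[[[0,0,0,0,0,0,0],[0,0,0,-50,0,0,0],[0,0,0,-100,0,0,0],[0,0,0,-100,0,0,0],[0,0,0,-100,0,0,0]]]' > rows.txt && python3 steer.py rows.txt
python3 - <<'E'
from h import *
st()
b=down(th+180)
plan(tip([.5,.12,.1],b),tip(jig(.005,0,.1),b))
E
```

```text
clock: 44.3
tool_pos: [0.4417, 0.3998, -0.0261]
eef_rot: [0.535, 0.845, 0.002, 0.001]
contact_force: [-0.5, 0.6, -2.1]
opening: 0.7
finger_force: 45.0
clock: 44.8
tool_pos: [0.4417, 0.4005, 0.0749]
eef_rot: [0.535, 0.845, 0.003, 0.002]
contact_force: [-0.3, -0.5, -4.1]
opening: 0.699
finger_force: 45.0
t 44.8 tcp [0.4417 0.4005 0.0749] x [-0.428  0.904  0.001] z [ 0.006  0.004 -1.   ] q [-0.45  0.9  -0.66  1.75  0.78  0.76 -1.07] op 61.5 ff 45.0 F [-0.3 -0.5 -4.1]
d [-0.2785 -0.0674  0.0072] rv [ 0.007  0.003 -1.16 ]
d [ 0.0064 -0.3077 -0.    ] rv [0. 0. 0.]
```

```bash
echo '[[[0,-40,-10,7,0.14,0,-3],[0,-80,-20,7,0.14,0,-6],[0,-120,-30,7,0.14,0,-9],[0,-160,-40,7,0.14,0,-12],[0,-200,-50,7,0.14,0,-15],[0,-240,-60,7,0.14,0,-18],[0,-278.5,-67.4,7,0.14,0.06,-21],[0,-278.5,-67.4,7,0.14,0.06,-23.2],[0,-278.5,-67.4,7,0.14,0.06,-23.2],[0,-278.5,-67.4,7,0.14,0.06,-23.2]]]' > rows.txt && python3 steer.py rows.txt|head -3
echo '[[[0,0,-50,0,0,0,0],[0,0,-100,0,0,0,0],[0,3,-150,0,0,0,0],[0,3,-200,0,0,0,0],[0,3,-250,0,0,0,0],[0,6.4,-290,0,0,0,0],[0,6.4,-307.7,0,0,0,0],[0,6.4,-307.7,0,0,0,0],[0,6.4,-307.7,0,0,0,0],[0,6.4,-307.7,0,0,0,0]]]' > rows.txt && python3 steer.py rows.txt
python3 - <<'E'
from h import *
st()
b=down(th+180)
plan(tip(jig(.005,0,.019),b))
E
```

```text
clock: 45.8
tool_pos: [0.4986, 0.1204, 0.0655]
eef_rot: [-0.015, 1.0, -0.0, -0.002]
clock: 46.8
tool_pos: [0.5033, -0.1852, 0.0671]
eef_rot: [-0.017, 1.0, 0.0, -0.001]
contact_force: [0.4, 0.6, -1.7]
opening: 0.694
finger_force: 45.0
t 46.8 tcp [ 0.5033 -0.1852  0.0671] x [-0.999 -0.035  0.001] z [-0.001  0.    -1.   ] q [ 0.78  0.95 -0.92  1.92  1.05  0.84  0.88] op 61.1 ff 45.0 F [ 0.4  0.6 -1.7]
d [ 0.     -0.0026  0.0811] rv [ 0.    -0.001  0.004]
```

```bash
echo '[[[0,0,-2.6,30,0,0,0.08],[0,0,-2.6,65,0,0,0.08],[0,0,-2.6,80.5,0,0,0.08],[0,0,-2.6,80.5,0,0,0.08],[0,0,-2.6,80.5,0,0,0.08]]]' > rows.txt && python3 steer.py rows.txt
echo '[[[0.82,0,0,0,0,0,0],[0.82,0,0,0,0,0,0],[0.82,0,0,0,0,0,0],[0.82,0,0,-30,0,0,0],[0.82,0,0,-70,0,0,0],[0.82,0,0,-110,0,0,0],[0.82,50,0,-150,0,0,0],[0.82,90,0,-170,0,0,0],[0.82,90,50,-170,0,0,0],[0.82,90,100,-170,0,0,0]]]' > rows.txt && python3 steer.py rows.txt | head -3
python3 - <<'E'
from h import *
st()
im=r.snapshot("top"); cv2.imwrite("pics/t6.png",cv2.resize(im[150:280,225:385,::-1],(800,650),interpolation=cv2.INTER_CUBIC)[:600])
plan(tip([.6202,-.1841,.13],down(136.1)),tip([.6202,-.1841,.059],down(136.1)))
E
```

```text
clock: 47.3
tool_pos: [0.5032, -0.1885, -0.0136]
eef_rot: [-0.015, 1.0, -0.0, -0.001]
contact_force: [-0.2, 0.5, -2.2]
opening: 0.7
finger_force: 45.0
clock: 48.3
tool_pos: [0.4087, -0.096, 0.1574]
eef_rot: [-0.009, 1.0, -0.002, -0.0]
t 48.3 tcp [ 0.4087 -0.096   0.1574] x [-1.    -0.018  0.001] z [-0.    -0.003 -1.   ] q [ 0.75  0.7  -1.03  2.19  0.91  0.78  0.7 ] op 72.3 ff 0.0 F [1.7 1.2 0.5]
d [-0.2053 -0.108   0.0622] rv [0.007 0.002 0.802]
d [ 0.    -0.     0.071] rv [0. 0. 0.]
```

View pics/t6.png

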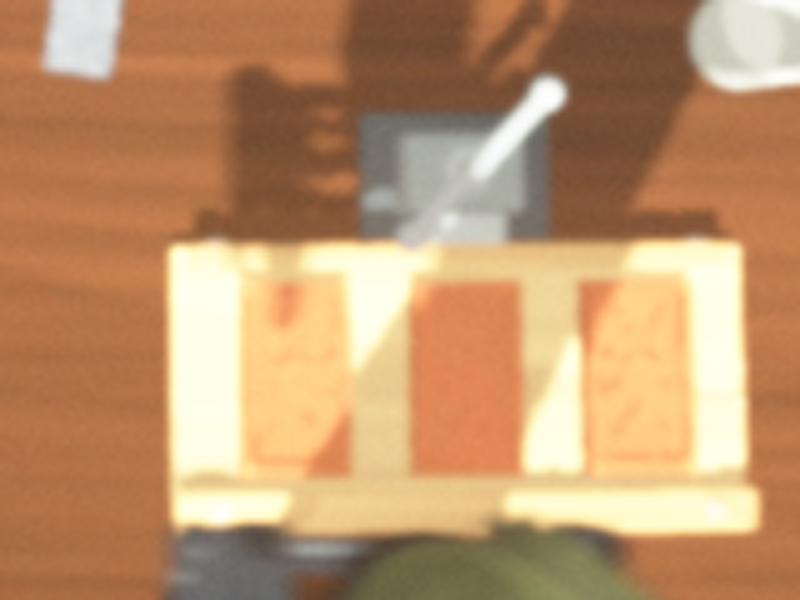

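All three tiles lie lengthwise on the bed: columns 245 to 350, 412 to 520 and 583 to 690. The bar still runs from (410,235) to (548,92), so I'll move to the handle.

Scaled: -0.2053 m is -205.3, -0.2 m is -200, 0.802 rad is 16.04.

```bash
echo '[[[0.5,-40,-20,0,0,0,3],[0.5,-80,-40,0,0,0,6],[0.5,-120,-60,0,0,0,9],[0.5,-160,-80,0,0,0,12],[0.5,-200,-100,30,0,0,15],[0.5,-205.3,-108,62.2,0.14,0.04,16.04],[0.5,-205.3,-108,62.2,0.14,0.04,16.04],[0.5,-205.3,-108,62.2,0.14,0.04,16.04],[0.5,-205.3,-108,62.2,0.14,0.04,16.04]]]' > rows.txt && python3 steer.py rows.txt|head -3
python3 - <<'E'
from h import *
st()
plan(tip([.6202,-.1841,.059],down(136.1)))
im=r.snapshot("wrist"); cv2.imwrite("pics/w5.png",im[:,:,::-1])
print(w2p("wrist",[.6202,-.1841,.072]))
for a in(136.1,-43.9):
    print(w2p("wrist",[.6202+.055*np.cos(np.radians(a)),-.1841+.055*np.sin(np.radians(a)),.072]))
E
```

```text
clock: 49.25
tool_pos: [0.6187, -0.195, 0.0959]
eef_rot: [0.377, 0.926, -0.004, -0.001]
t 49.25 tcp [ 0.6187 -0.195   0.0959] x [-0.716  0.698 -0.002] z [-0.004 -0.006 -1.   ] q [ 0.61  0.95 -0.76  1.56  0.77  0.95  0.39] op 44.0 ff 0.0 F [-0.1 -0.3  0.1]
d [0.0066 0.0094 0.0698] rv [-0.007  0.001 -0.006]
[269.29652197 192.16666972]
[269.69231256 112.00592936]
[268.88785465 261.41331322]
```

View pics/w5.png

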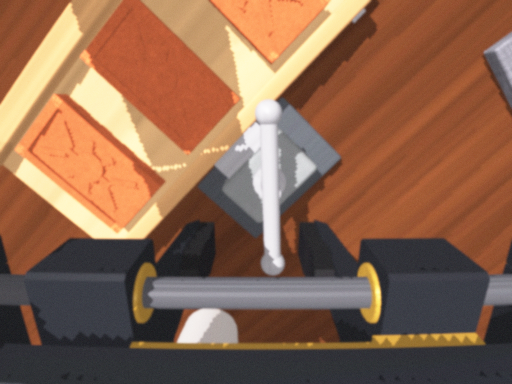

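```bash
echo '[[[0.5,6.6,9,20,-0.14,0,-0.12],[0.5,6.6,9,69.8,-0.14,0,-0.12],[0.5,6.6,9,69.8,-0.14,0,-0.12],[0.5,6.6,9,69.8,-0.14,0,-0.12]]]' > rows.txt && python3 steer.py rows.txt
python3 -c "
from h import *
st();plan(tip([.6202,-.1841,.059],down(136.1)))"
echo '[[[0,0,0,0,0,0,0],[0,0,0,0,0,0,0],[0,0,0,0,0,0,0],[0,0,0,0,0,0,0],[0,0,0,0,0,0,0],[0,0,0,0,0,0,0]]]' > rows.txt && python3 steer.py rows.txt 40
python3 -c "
from h import *
st()"
```

```text
clock: 49.7
tool_pos: [0.6194, -0.1855, 0.0253]
eef_rot: [0.375, 0.927, -0.001, -0.0]
contact_force: [0.6, 0.8, 0.4]
opening: 0.499
finger_force: 0.0
t 49.7 tcp [ 0.6194 -0.1855  0.0253] x [-0.719  0.695 -0.   ] z [-0.001 -0.002 -1.   ] q [ 0.58  1.04 -0.7   1.6   0.85  0.83  0.32] op 43.9 ff 0.0 F [0.6 0.8 0.4]
d [ 0.0004  0.0016 -0.0007] rv [-0.002  0.    -0.002]
clock: 50.3
tool_pos: [0.6217, -0.1844, 0.0254]
eef_rot: [0.375, 0.927, 0.0, 0.002]
contact_force: [2.9, 2.3, 4.9]
opening: 0.141
finger_force: 40.0
t 50.3 tcp [ 0.6217 -0.1844  0.0254] x [-0.719  0.695 -0.003] z [ 0.003 -0.    -1.   ] q [ 0.57  1.04 -0.7   1.6   0.85  0.83  0.32] op 12.4 ff 40.0 F [2.9 2.3 4.9]
```

Scaled: 1.5 rad is 30.

```bash
echo '[[[0,0,0,0,0,0,3],[0,0,0,0,0,0,6],[0,0,0,0,0,0,9],[0,0,0,0,0,0,12],[0,0,0,0,0,0,15],[0,0,0,0,0,0,18],[0,0,0,0,0,0,21],[0,0,0,0,0,0,24],[0,0,0,0,0,0,27],[0,0,0,0,0,0,30]]]' > rows.txt && python3 steer.py rows.txt
python3 -c "
from h import *
st()"
```

```text
clock: 51.3
tool_pos: [0.6206, -0.1846, 0.0254]
eef_rot: [0.907, 0.42, 0.0, 0.001]
contact_force: [0.4, 2.8, 7.1]
opening: 0.14
finger_force: 40.0
t 51.3 tcp [ 0.6206 -0.1846  0.0254] x [ 0.646  0.763 -0.   ] z [ 0.001 -0.001 -1.   ] q [ 0.4   0.97 -0.34  1.61  0.47  0.65 -0.89] op 12.3 ff 40.0 F [0.4 2.8 7.1]
```

Scaled: 1.5 rad is 30.

```bash
echo '[[[0,0,0,0,0,0,3],[0,0,0,0,0,0,6],[0,0,0,0,0,0,9],[0,0,0,0,0,0,12],[0,0,0,0,0,0,15],[0,0,0,0,0,0,18],[0,0,0,0,0,0,21],[0,0,0,0,0,0,24],[0,0,0,0,0,0,27],[0,0,0,0,0,0,30]]]' > rows.txt && python3 steer.py rows.txt
python3 -c "
from h import *
st()"
```

```text
clock: 52.3
tool_pos: [0.6205, -0.1835, 0.0254]
eef_rot: [0.951, -0.311, 0.0, -0.0]
contact_force: [0.2, 4.0, 8.0]
opening: 0.139
finger_force: 40.0
t 52.3 tcp [ 0.6205 -0.1835  0.0254] x [ 0.807 -0.591 -0.   ] z [ 0.  0. -1.] q [ 0.2   0.95  0.04  1.62 -0.06  0.57 -1.94] op 12.2 ff 40.0 F [0.2 4.  8. ]
```

Scaled: -0.05 m is -50, -0.02 m is -20, 0.45 rad is 9.

```bash
echo '[[[0,0,0,0,0,0,3],[0,0,0,0,0,0,6],[0,0,0,0,0,0,9],[0,0,0,0,0,0,9],[0,0,0,0,0,0,9],[0.5,0,0,0,0,0,9],[0.5,0,0,0,0,0,9],[0.5,0,0,0,0,0,9],[0.5,0,0,-20,0,0,9],[0.5,0,0,-50,0,0,9]]]' > rows.txt && python3 steer.py rows.txt | head -3
python3 -c "
from h import *
st()"
echo '[[[0.5,0,0,0,0,0,-3],[0.5,0,0,0,0,0,-6],[0.5,0,0,0,0,0,-9],[0.5,0,0,0,0,0,-12],[0.5,0,0,0,0,0,-15],[0.5,0,0,0,0,0,-18],[0.5,0,0,0,0,0,-21],[0.5,0,0,0,0,0,-24],[0.5,0,0,0,0,0,-27],[0.5,0,0,0,0,0,-30]]]' > rows.txt && python3 steer.py rows.txt | head -2
echo '[[[0.5,0,0,0,0,0,-3],[0.5,0,0,0,0,0,-6],[0.5,0,0,0,0,0,-9],[0.5,0,0,0,0,0,-12],[0.5,0,0,0,0,0,-15],[0.5,0,0,0,0,0,-18],[0.5,0,0,0,0,0,-21],[0.5,0,0,0,0,0,-24],[0.5,0,0,0,0,0,-27],[0.5,0,0,0,0,0,-30]]]' > rows.txt && python3 steer.py rows.txt | head -2
echo '[[[0.5,0,0,0,0,0,-2.832],[0.5,0,0,0,0,0,-2.832],[0.5,0,0,0,0,0,-2.832],[0.5,0,0,0,0,0,-2.832]]]' > rows.txt && python3 steer.py rows.txt | head -2
python3 - <<'E'
from h import *
st()
im=r.snapshot("wrist"); cv2.imwrite("pics/w6.png",im[:,:,::-1])
g=cv2.cvtColor(im,cv2.COLOR_RGB2HSV); m=((g[...,1]<40)&(g[...,2]>225)).astype(np.uint8)*255
print(rects(m[:270],.072,300,20000,"wrist"))
E
```

```text
clock: 53.3
tool_pos: [0.6171, -0.1854, 0.0724]
eef_rot: [0.858, -0.513, -0.003, 0.002]
t 53.3 tcp [ 0.6171 -0.1854  0.0724] x [ 0.473 -0.881 -0.002] z [-0.007 -0.001 -1.   ] q [ 0.13  0.89  0.17  1.61 -0.21  0.66 -2.24] op 44.0 ff 0.0 F [ 0.8 -0.9  0.7]
clock: 54.3
tool_pos: [0.6187, -0.1863, 0.0736]
clock: 55.3
tool_pos: [0.6186, -0.1865, 0.0734]
clock: 55.7
tool_pos: [0.6193, -0.1858, 0.0739]
t 55.7 tcp [ 0.6193 -0.1858  0.0739] x [-0.472  0.882 -0.001] z [-0.002 -0.002 -1.   ] q [ 0.56  0.96 -0.67  1.58  0.73  0.87  0.1 ] op 43.9 ff 0.0 F [0.1 0.4 0.9]
[(0.6093, -0.1706, 62, 12, -59.0), (0.5904, -0.1359, 14, 12, 73.0)]
```

Scaled: 0.048 m is 48, 0.02 m is 20, -0.05 rad is -1.

```bash
echo '[[[0.5,0,0,20,0,0,-1],[0.5,1,-1,48,0,0,-1],[0.5,1,-1,48,0,0,-1],[0,1,-1,48,0,0,-1],[0,1,-1,48,0,0,-1],[0,1,-1,48,0,0,-1],[0,1,-1,48,0,0,-1],[0,1,-1,48,0,0,-1]]]' > rows.txt && python3 steer.py rows.txt
echo '[[[0,0,0,0,0,0,3],[0,0,0,0,0,0,6],[0,0,0,0,0,0,9],[0,0,0,0,0,0,12],[0,0,0,0,0,0,15],[0,0,0,0,0,0,18],[0,0,0,0,0,0,21],[0,0,0,0,0,0,24],[0,0,0,0,0,0,27],[0,0,0,0,0,0,30]]]' > rows.txt && python3 steer.py rows.txt
echo '[[[0,0,0,0,0,0,3],[0,0,0,0,0,0,6],[0,0,0,0,0,0,9],[0,0,0,0,0,0,12],[0,0,0,0,0,0,15],[0,0,0,0,0,0,18],[0,0,0,0,0,0,21],[0,0,0,0,0,0,24],[0,0,0,0,0,0,27],[0,0,0,0,0,0,30]]]' > rows.txt && python3 steer.py rows.txt
python3 -c "
from h import *
st()"
```

```text
clock: 56.55
tool_pos: [0.6213, -0.184, 0.0275]
eef_rot: [0.491, 0.871, 0.001, 0.002]
contact_force: [3.7, 2.4, -0.7]
opening: 0.138
finger_force: 40.0
clock: 57.55
tool_pos: [0.6211, -0.184, 0.0274]
eef_rot: [0.954, 0.3, 0.002, 0.001]
contact_force: [4.0, 1.6, -0.1]
opening: 0.142
finger_force: 40.0
clock: 58.55
tool_pos: [0.6211, -0.1839, 0.0274]
eef_rot: [0.903, -0.43, 0.002, -0.001]
contact_force: [2.5, 1.3, 1.0]
opening: 0.137
finger_force: 40.0
t 58.55 tcp [ 0.6211 -0.1839  0.0274] x [ 0.629 -0.777  0.003] z [ 0.004 -0.001 -1.   ] q [ 0.16  0.95  0.11  1.62 -0.16  0.57 -2.1 ] op 12.1 ff 40.0 F [2.5 1.3 1. ]
```

Scaled: -0.05 m is -50, -0.02 m is -20, 0.35 rad is 7.

```bash
echo '[[[0,0,0,0,0,0,3],[0,0,0,0,0,0,6],[0,0,0,0,0,0,7],[0,0,0,0,0,0,7],[0.5,0,0,0,0,0,7],[0.5,0,0,0,0,0,7],[0.5,0,0,0,0,0,7],[0.5,0,0,0,0,0,7],[0.5,0,0,-20,0,0,7],[0.5,0,0,-50,0,0,7]]]' > rows.txt && python3 steer.py rows.txt | head -3
echo '[[[0.5,0,0,0,0,0,-3],[0.5,0,0,0,0,0,-6],[0.5,0,0,0,0,0,-9],[0.5,0,0,0,0,0,-12],[0.5,0,0,0,0,0,-15],[0.5,0,0,0,0,0,-18],[0.5,0,0,0,0,0,-21],[0.5,0,0,0,0,0,-24],[0.5,0,0,0,0,0,-27],[0.5,0,0,0,0,0,-30]]]' > rows.txt && python3 steer.py rows.txt | head -2
echo '[[[0.5,0,0,0,0,0,-3],[0.5,0,0,0,0,0,-6],[0.5,0,0,0,0,0,-9],[0.5,0,0,0,0,0,-12],[0.5,0,0,0,0,0,-15],[0.5,0,0,0,0,0,-18],[0.5,0,0,0,0,0,-21],[0.5,0,0,0,0,0,-24],[0.5,0,0,0,0,0,-27],[0.5,0,0,0,0,0,-30]]]' > rows.txt && python3 steer.py rows.txt | head -2
echo '[[[0.5,0,0,0,0,0,-2.832],[0.5,0,0,0,0,0,-2.832],[0.5,0,0,0,0,0,-2.832],[0.5,0,0,0,0,0,-2.832]]]' > rows.txt && python3 steer.py rows.txt | head -2
python3 - <<'E'
from h import *
st()
im=r.snapshot("wrist"); cv2.imwrite("pics/w7.png",im[:,:,::-1])
g=cv2.cvtColor(im,cv2.COLOR_RGB2HSV); m=((g[...,1]<40)&(g[...,2]>225)).astype(np.uint8)*255
print(rects(m[:270],.072,300,20000,"wrist")); plan(tip([.6207,-.1841,.06],down(100)))
E
```

```text
clock: 59.55
tool_pos: [0.6159, -0.1847, 0.0746]
eef_rot: [0.815, -0.579, -0.003, 0.002]
clock: 60.55
tool_pos: [0.6174, -0.1856, 0.0757]
clock: 61.55
tool_pos: [0.6174, -0.1859, 0.0757]
clock: 61.95
tool_pos: [0.618, -0.1853, 0.076]
t 61.95 tcp [ 0.618  -0.1853  0.076 ] x [-0.327  0.945 -0.002] z [-0.001 -0.002 -1.   ] q [ 0.54  0.94 -0.62  1.59  0.69  0.84 -0.02] op 44.0 ff 0.0 F [-0.   0.3  0.5]
[(0.6072, -0.1573, 67, 14, -71.6)]
d [0.0003 0.0029 0.0491] rv [-0.002  0.002  0.159]
```

Scaled: 0.049 m is 49, 0.02 m is 20.

```bash
echo '[[[0.5,0,2,20,0,0,0],[0.5,0,2,49,0,0,0],[0.5,0,2,49,0,0,0],[0,0,2,49,0,0,0],[0,0,2,49,0,0,0],[0,0,2,49,0,0,0],[0,0,2,49,0,0,0],[0,0,2,49,0,0,0]]]' > rows.txt && python3 steer.py rows.txt
echo '[[[0,0,0,0,0,0,3],[0,0,0,0,0,0,6],[0,0,0,0,0,0,9],[0,0,0,0,0,0,12],[0,0,0,0,0,0,15],[0,0,0,0,0,0,18],[0,0,0,0,0,0,21],[0,0,0,0,0,0,24],[0,0,0,0,0,0,26]]]' > rows.txt && python3 steer.py rows.txt
python3 -c "
from h import *
st();print(r.get_state()['moment'])"
```

```text
clock: 62.8
tool_pos: [0.6213, -0.1845, 0.0281]
eef_rot: [0.579, 0.815, -0.0, 0.001]
contact_force: [1.5, 0.7, 2.0]
opening: 0.139
finger_force: 40.0
clock: 63.7
tool_pos: [0.6207, -0.1843, 0.028]
eef_rot: [0.955, 0.296, -0.0, 0.001]
contact_force: [0.5, -0.2, 3.7]
opening: 0.14
finger_force: 40.0
t 63.7 tcp [ 0.6207 -0.1843  0.028 ] x [ 0.824  0.566 -0.001] z [ 0.    -0.002 -1.   ] q [ 0.35  0.95 -0.26  1.61  0.36  0.63 -1.07] op 12.4 ff 40.0 F [ 0.5 -0.2  3.7]
[0.06314105 0.11142378 0.14210942]
```

Scaled: 0.3 rad is 6.

```bash
echo '[[[0,0,0,0,0,0,2],[0,0,0,0,0,0,4],[0,0,0,0,0,0,6],[0,0,0,0,0,0,6]]]' > rows.txt && python3 steer.py rows.txt | sed -n 3,4p
python3 -c "
from plant import r
print(r.get_state()['moment'])"
echo '[[[0,0,0,0,0,0,2],[0,0,0,0,0,0,4],[0,0,0,0,0,0,6],[0,0,0,0,0,0,6]]]' > rows.txt && python3 steer.py rows.txt | sed -n 3,4p
python3 -c "
from plant import r
print(r.get_state()['moment'])"
```

```text
eef_rot: [0.988, 0.153, -0.0, 0.001]
contact_force: [0.4, 0.2, 6.3]
[0.16818638 0.20167684 0.01285069]
eef_rot: [1.0, 0.004, -0.0, 0.001]
contact_force: [-1.4, 1.3, 6.6]
[0.30169319 0.20785849 0.02934796]
```

```bash
echo '[[[0,0,0,0,0,0,2],[0,0,0,0,0,0,4],[0,0,0,0,0,0,5],[0,0,0,0,0,0,5]]]' > rows.txt && python3 steer.py rows.txt | sed -n 3,4p
python3 -c "
from plant import r
print(r.get_state()['moment'])"
echo '[[[0,0,0,0,0,0,2],[0,0,0,0,0,0,4],[0,0,0,0,0,0,5],[0,0,0,0,0,0,5]]]' > rows.txt && python3 steer.py rows.txt | sed -n 3,4p
python3 -c "
from plant import r
print(r.get_state()['moment'])"
```

```text
eef_rot: [0.993, -0.119, 0.0, 0.001]
contact_force: [-0.6, 0.6, 6.1]
[0.23716823 0.13464386 0.87703347]
eef_rot: [0.971, -0.241, 0.002, 0.001]
contact_force: [2.2, 0.5, 5.1]
[ 0.10145801 -0.52130606  1.48942075]
```

Scaled: -0.14 m is -140, -0.1 m is -100.

```bash
echo '[[[0.5,0,0,0,0,0,0],[0.5,0,0,0,0,0,0],[0.5,0,0,0,0,0,0],[0.5,0,0,-20,0,0,0],[0.5,0,0,-50,0,0,0],[0.5,0,0,-100,0,0,0],[0.5,0,0,-140,0,0,0],[0.5,-50,0,-140,0,0,0],[0.5,-100,0,-140,0,0,0]]]' > rows.txt && python3 steer.py rows.txt
python3 - <<'E'
from h import *
st()
im=r.snapshot("wrist"); cv2.imwrite("pics/w8.png",im[:,:,::-1])
g=cv2.cvtColor(im,cv2.COLOR_RGB2HSV); m=((g[...,1]<40)&(g[...,2]>225)).astype(np.uint8)*255
print(rects(m,.072,300,20000,"wrist"))
im=r.snapshot("scene"); cv2.imwrite("pics/s9.png",cv2.resize(im[90:240,130:330,::-1],(800,600),interpolation=cv2.INTER_CUBIC))
E
```

```text
clock: 66.2
tool_pos: [0.5325, -0.1373, 0.1682]
eef_rot: [0.969, -0.245, 0.002, 0.001]
contact_force: [-0.4, 1.2, -0.5]
opening: 0.501
finger_force: 0.0
t 66.2 tcp [ 0.5325 -0.1373  0.1682] x [ 0.88  -0.475  0.004] z [ 0.003 -0.003 -1.   ] q [ 0.15  0.64  0.03  1.84 -0.03  0.66 -1.87] op 44.1 ff 0.0 F [-0.4  1.2 -0.5]
[(0.562, -0.1777, 60, 37, -10.5), (0.703, 0.0012, 33, 31, -5.5)]
```

View pics/s9.png

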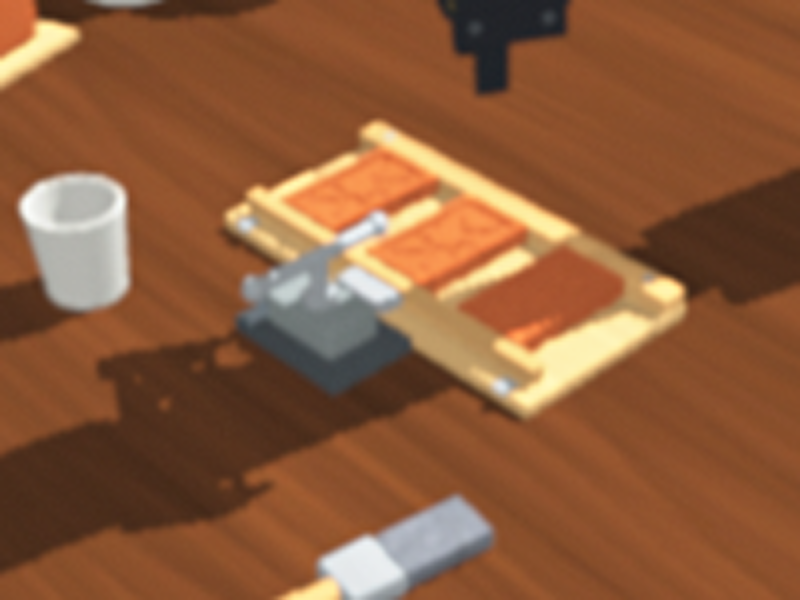

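The scene view shows the jaw advanced, with a strip of bed visible behind it, and all three tiles carved side up against it. I'll clear the arm and measure the bar angle and the jaw gap.

Scaled: -0.32 m is -320, -0.28 m is -280.

```bash
echo '[[[0.5,-30,-40,0,0,0,0],[0.5,-60,-80,0,0,0,0],[0.5,-60,-120,0,0,0,0],[0.5,-60,-160,0,0,0,0],[0.5,-60,-200,0,0,0,0],[0.5,-60,-240,0,0,0,0],[0.5,-60,-280,0,0,0,0],[0.5,-60,-320,0,0,0,0],[0.5,-60,-320,0,0,0,0]]]' > rows.txt && python3 steer.py rows.txt | head -2
python3 - <<'E'
from h import *
a,b=[p2w("scene",np.array([130+u/4,90+v/4])-.4,.072) for u,v in((378,222),(252,290))]
print("bar",a,b,np.linalg.norm(a-b),np.degrees(np.arctan2(*(a-b)[:2][::-1])))
im=r.snapshot("top"); cv2.imwrite("pics/t9.png",cv2.resize(im[150:270,225:385,::-1],(800,600),interpolation=cv2.INTER_CUBIC))
E
```

```text
clock: 67.2
tool_pos: [0.6317, 0.1811, 0.1652]
bar [ 0.56360318 -0.1893867   0.072     ] [ 0.6789539  -0.18348229  0.072     ] 0.1155017322984059 -177.06978199430947
```

View pics/t9.png

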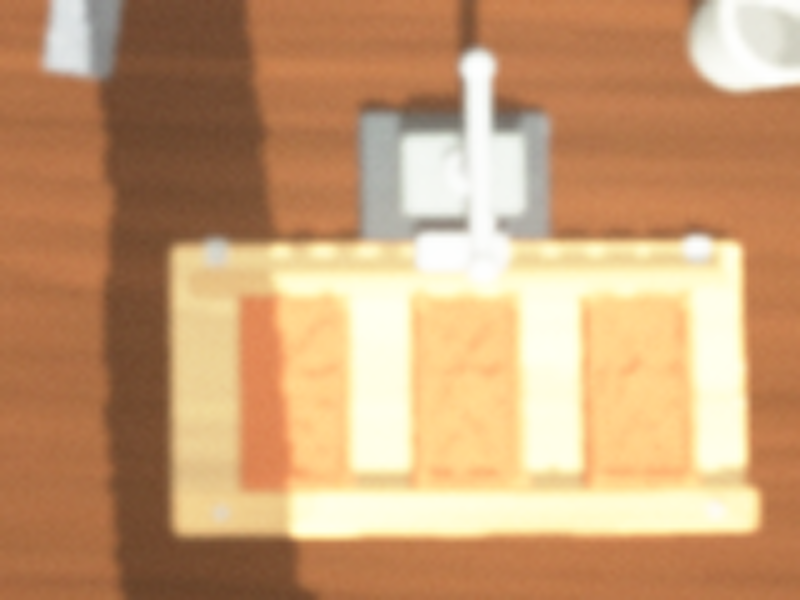

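The bar lies along the jig's x axis (about 2°, from (478,65) to (483,265)), and the tiles touch both fence and jaw. That is the home position, so I'll hand it in.

```bash
echo '[[[0.5,0,0,0,0,0,0],[0.5,0,0,0,0,0,0],[0.5,0,0,0,0,0,0],[0.5,0,0,0,0,0,0]]]' > rows.txt && python3 steer.py rows.txt | head -2; python3 -c "
from plant import r
print(r.finish_job())"
```

```text
clock: 67.65
tool_pos: [0.6309, 0.1721, 0.1666]
the job is handed in; nothing more can be done
None
```

The job is handed in at about 68 s: all three tiles lie carved side up and lengthwise between fence and jaw, the T-handle was turned clockwise to its stop, and the bowl, brush and cup were not touched; no verdict came back from the judge.

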